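# Load the hot steam canner on the garage bench

### The job

Load the hot steam canner: with the lid lifter, hook the hot lid by its loop, lift it off level and rest it on the cork trivet, then stand every glass jar upright inside the pot, and with the lifter put the lid back on, fully seated. Never let the gripper or arm touch the hot lid, and never tip the lid far from level. The jars are thin glass, so grip each with no more than 15 N; finish with the lifter back in its caddy and leave the other things on the bench where they are.

Things in the scene. Friction and masses are not known exactly. Their poses are not given: they have to be found in the camera images.
- canner: Fixed steam canner: black hotplate 240 x 250 x 45 mm (x, y, z) carrying a round aluminium pot, all one. Pot outer radius 110, inner radius 105; inner floor 50 and rim 130 mm above the bench. Two small black side handles reach 145 mm from the centre along its own +y and -y, 113 mm up. Origin: centre of the hotplate's underside, on the bench; z up.
- pot_floor (a point): Centre of the pot's flat inner floor, 50 mm above the bench.
- lid: Hot aluminium lid, 0.36 to 0.6 kg: disc of radius 113 mm, 6 mm thick, over a plug of radius 98 mm, 8 mm deep, that goes inside the pot's rim (7 mm play). Origin: centre of the plug's underside, z up. Seated on the pot the origin is 122 mm above the bench, on the trivet 20 mm. On top a dark steel loop handle, see lid_loop.
- lid_loop (a point): Middle of the lid's loop bar, on the bar's axis, 62 mm above the lid's origin. The bar is straight and level along the lid's own y, 10 mm thick, 90 mm long, between two posts that run down to the disc; 43 mm free height under the bar.
- lifter: Lid lifter, 0.25 kg, used upright: a wooden grip (24 mm in x, 22 mm in y, from 4 to 62 mm above the origin) on a steel guard plate (60 mm in x, 120 mm in y, 4 mm thick), two steel hooks below it, see hook_seat. Origin: centre of the guard plate's underside; z up. Lowest point of the hooks 76 mm below the origin.
- hook_seat (a point): Where a 10 mm bar lies in the two hooks: 62 mm straight below the lifter's origin. Hooks: 8 mm rod, at y = +-16 mm, open towards the lifter's +x. Rod axis goes down at x = -24 mm to 58 mm below the origin, slopes to x = 0 at 72 mm below (V seat), then up to the tip at x = +22 mm, 60 mm below.
- caddy: Fixed open-topped dark steel box, 95 (x) x 85 (y) x 90 mm high, walls 5 mm. Origin: centre of its underside on the bench. The lifter stands in it, hooks inside, the ends of its guard plate resting on the rim: lifter's origin 90 mm above the bench, axes along the caddy's within 0.06 rad (either way round will do on return).
- trivet: Fixed round cork trivet, radius 100 mm, 20 mm high, where the hot lid is laid. Origin: centre of its underside on the bench.
- jar1: Thin glass jar with amber contents and a flat steel cap, an upright cylinder 58 mm in diameter, 66 mm tall, 0.14 to 0.28 kg, standing on the bench. Origin: centre of its underside. Between two and four jars are present; an absent one reads None.
- jar2: Thin glass jar with amber contents and a flat steel cap, an upright cylinder 58 mm in diameter, 66 mm tall, 0.14 to 0.28 kg, standing on the bench. Origin: centre of its underside. Between two and four jars are present; an absent one reads None.
- jar3: Thin glass jar with amber contents and a flat steel cap, an upright cylinder 58 mm in diameter, 66 mm tall, 0.14 to 0.28 kg, standing on the bench. Origin: centre of its underside. Between two and four jars are present; an absent one reads None.
- jar4: Thin glass jar with amber contents and a flat steel cap, an upright cylinder 58 mm in diameter, 66 mm tall, 0.14 to 0.28 kg, standing on the bench. Origin: centre of its underside. Between two and four jars are present; an absent one reads None.
- tin: Bystander: squat plain steel tin, 66 mm in diameter, 45 mm tall, standing among the jars; origin at the centre of its underside. Not to be loaded.
- tape: Bystander: roll of black tape lying flat, 80 mm in diameter, 25 mm high.
- mug: Bystander: white mug, 80 mm in diameter, 90 mm tall.
- spray: Bystander: grey spray can, 60 mm in diameter, 170 mm tall.
- wrench: Bystander: wrench lying at the left side.
- brush: Bystander: brush lying at the right side.
- battery: Bystander: black battery pack, 75 x 120 x 60 mm, at the left.

How it is judged:
By the outcome, as a careful person would: the job done as asked, in the order asked, and still so for the second after the job is handed in, with the robot touching nothing.
Of jar1, jar2, jar3, jar4 only 2 to 4 are there at a start; the rules pass over those that are not, and their reading is None.
At some moment in a run one of jar1, jar2, jar3, jar4 may be knocked a few centimetres aside while the robot is not near it.
It also fails if it takes over 210 s, if anything falls off the work surface, if the arm or the gripper's body presses on something with over 40 N, if the wrist force passes 120 N, or if a joint passes its speed limit or range.

### The arm

A 7-joint arm with a two-finger parallel gripper is mounted at the origin on the work surface. World frame = base frame: x ahead of the robot, y to its left, z up, the work surface at z = 0. Lengths are in m, angles in rad, forces in N, time in s.
With the tool pointing down it reaches from about 0.425 to 0.925 m from the base axis. Payload 6.8 kg.
Tool frame: the origin (TCP) lies at the very end of the fingers, on their centre line; the grasp point (between the pads) lies 19 mm behind it; z points along the fingers, y is the line along which they close (so a half turn about z gives the same grasp; the last joint's range is limited). The gripper opens to 85 mm and grips with 20 to 120 N. Pads are 22 mm wide; open, the fingers measure 114 mm over their backs; the gripper's body (76 mm by 85 mm) begins 54 mm behind the grasp point. The pads swing forward as they close: fully open they stand 13 mm farther back than shut.
Start: joints at [1.21, 0.477, 0.022, 1.555, -0.011, 1.109, -0.083], TCP at [0.169, -0.654, 0.231] pointing down, gripper open.
Joint ranges: [-2.96, 2.96], [-0.34, 2.1], [-1.41, 1.46], [0.24, 2.44], [-1.37, 4.51], [0.17, 1.92], [-2.96, 2.96]. Speed limits (rad/s): [2.39, 2.39, 3.14, 3.14, 3.14, 3.14, 3.14].

### API

Orientations are given as a unit quaternion [w, x, y, z].
In Python, from station import bot gives the robot as it stands.
- The arm moves only by the shell command python3 nudge.py 'ROWS' [FORCE]. ROWS is a JSON list that holds a single list of rows (three levels of brackets), with 1 to 20 rows, each of 5 numbers: dx, dy, dz in m, then a turn about the tool's z in rad, then the opening from 0.0 (shut) to 1.0 (fully open); each row shifts and turns the commanded pose from where the row before left it, along the tool's axes as they then stand; what a row does not reach is not made up. A row lasts 1/10 s, in which the tool goes at most 0.05 m and 0.15 rad, less where a joint would pass 70% of its speed; a pose out of reach is approached as far as the arm can. The fingers move at their own pace and stop on an object; FORCE is the grip in N (left out, the last holds). Time passes only in rows, so rows that do not move let the fingers close. It prints the time, the measured TCP pose, the force, the opening and the grip force at its end. Input that does not fit is refused with a message, and nothing moves.
- bot.get_obs(): the state, without advancing time (a new reading comes with each control period).
- bot.read_camera(name): name is "scene" or "side" or "wrist"; returns the picture (384x512x3 uint8, blue, green, red); there is no depth.
- bot.camera_info(name): a dict with "vertical_fov" (degrees; the focal length in pixels is half the picture's height over the tangent of half this angle, whatever the lens; pixels are square), "cx", "cy" (the principal point, pixels), "view" (4x4, takes a point from world to camera coordinates); the wrist camera has in their place "hand_eye" (4x4, takes a point from camera to tool coordinates, whose origin is the TCP and whose axes are the flange's). Camera axes: x right, y up, looking along -z (the intrinsics and any distortion apply to the point x, -y, -z); pixel columns grow to the right and rows downward; lengths in m; the calibration is good to about 2 mm. A picture is of the moment at which its call begins: read the wrist's pose just before it. camera_info takes no time and is no camera call.
- bot.hand_in(): hands the job in; it is judged then, once.
The state is a dict: "t": time; "q": joint angles; "joint_vel": joint speeds; "joint_torque": joint torques, N m; "eef_pos": TCP position; "tool_rot": TCP orientation; "contact_force": force on the tool from outside, world axes, zero at the start; "torque": the same for the moment, N m; "gripper_width": opening from 0.0 (shut) to 1.0 (fully open); "grasp_force": force on a finger pad.
Only numpy, scipy, OpenCV 4.12 (cv2) and the standard library are available. Lean on these libraries where they do the work, as an engineer would, in place of code of your own. Each camera call takes 0.05 s, during which the arm holds its last target. There are 200 camera calls.

## Working session

There is one attempt and no reset: what is moved stays moved. The work goes in short steps, Python scripts to look and compute and a shell command to move; the robot and the scene stay as the last step left them, time stands still between calls to the robot, and variables do not carry over. Pictures are saved under pics/ and viewed, at most 14 in all, crops included, and the job is handed in when it is done.

```bash
ls; mkdir -p pics
python3 - <<'E'
from station import bot
import cv2,numpy as np
for n in ("scene","side","wrist"):
    print(n,{k:(np.round(v,4).tolist() if not isinstance(v,str) else v) for k,v in bot.camera_info(n).items()})
    cv2.imwrite(f"pics/{n}0.png",bot.read_camera(n))
print(bot.get_obs())
E
```

```text
nudge.py
pics
station.py
scene {'vertical_fov': 53.8538, 'cx': 254.3553, 'cy': 185.7327, 'view': [[0.2974, 0.9548, -0.0031, -0.1735], [-0.6818, 0.2146, 0.6993, 0.278], [0.6683, -0.2058, 0.7148, -1.8609], [0.0, 0.0, 0.0, 1.0]]}
side {'vertical_fov': 56.3511, 'cx': 254.2272, 'cy': 191.7754, 'view': [[-0.705, -0.7088, 0.0225, 0.3721], [0.4833, -0.457, 0.7467, -0.3592], [-0.519, 0.5374, 0.6647, -1.0215], [0.0, 0.0, 0.0, 1.0]]}
wrist {'vertical_fov': 66.9699, 'cx': 253.0507, 'cy': 192.6743, 'hand_eye': [[-0.0, 0.9507, 0.31, 0.0792], [1.0, 0.0, 0.0, -0.0002], [0.0, 0.31, -0.9507, -0.1416], [0.0, 0.0, 0.0, 1.0]]}
{'t': 0.15, 'q': array([ 1.20993562,  0.47764854,  0.02234373,  1.556199  , -0.01147193,
        1.10930376, -0.08314426]), 'joint_vel': array([-0.00113892, -0.0035009 , -0.0001096 , -0.0040419 ,  0.00047031,
       -0.00062319, -0.00073104]), 'joint_torque': array([ 2.84785179e-03, -5.96926975e+01,  1.61016729e+00, -2.81490594e+01,
        1.26574936e-02,  6.60267484e-03, -3.66768376e-06]), 'eef_pos': array([ 0.16867872, -0.65311999,  0.23053402]), 'tool_rot': array([-6.98933506e-04,  9.92025072e-01,  1.26038667e-01, -1.51733910e-04]), 'contact_force': array([ 0.38829369, -0.57605249, -0.49862441]), 'torque': array([-0.00174809, -0.03908299, -0.02887691]), 'grasp_force': 0.0, 'gripper_width': 0.9974215382001727}
```
View pics/scene0.png

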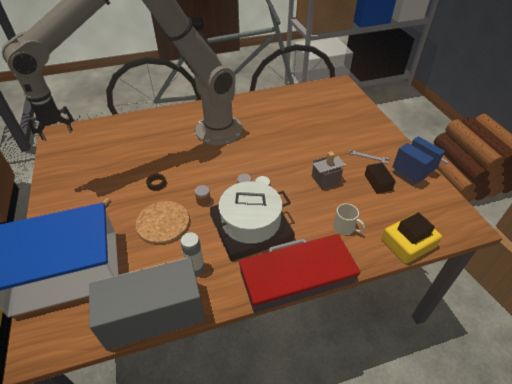

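View pics/side0.png

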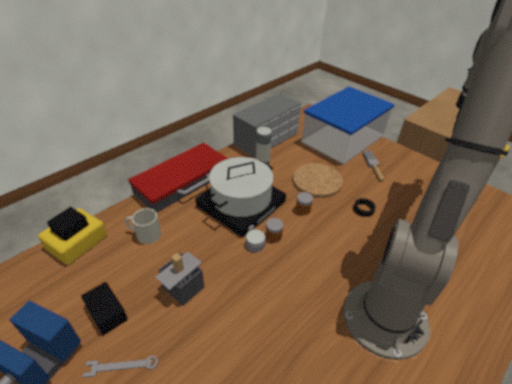

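Scene view: pot and lid at about (250,212) with the loop at (250,199), trivet (162,222), caddy and lifter (327,170), jars (202,193) and (244,181), and the pale tin (262,183). In the side view the jars are at (305,203) and (275,230), and the tin at (256,240). So two jars are visible.

Create h.py:
```python
from station import bot
import cv2,numpy as np
from scipy.spatial.transform import Rotation as R
def pose():
    o=bot.get_obs(); q=o['tool_rot']; T=np.eye(4)
    T[:3,:3]=R.from_quat([q[1],q[2],q[3],q[0]]).as_matrix(); T[:3,3]=o['eef_pos']; return T
def cam(n,T=None):
    i=bot.camera_info(n); f=192/np.tan(np.radians(i['vertical_fov']/2))
    M=np.linalg.inv(np.array(i['view'])) if 'view' in i else (pose() if T is None else T)@np.array(i['hand_eye'])
    return f,i['cx'],i['cy'],M
def ray(c,u,v):
    f,cx,cy,M=c; d=M[:3,:3]@np.array([(u-cx)/f,-(v-cy)/f,-1]); return M[:3,3],d/np.linalg.norm(d)
def onz(c,u,v,z):
    o,d=ray(c,u,v); return o+d*(z-o[2])/d[2]
def tri(*rays):
    A=0;b=0
    for o,d in rays:
        P=np.eye(3)-np.outer(d,d); A=A+P; b=b+P@o
    p=np.linalg.solve(A,b); return p,max(np.linalg.norm((np.eye(3)-np.outer(d,d))@(p-o)) for o,d in rays)
def proj(c,p):
    f,cx,cy,M=c; x=np.linalg.inv(M)@np.append(p,1); return np.array([cx+f*x[0]/-x[2],cy-f*x[1]/-x[2]])
def snap(n,name):
    T=pose(); im=bot.read_camera(n); cv2.imwrite(f"pics/{name}.png",im); np.save(f"pics/{name}.npy",T); return im,cam(n,T)
def tool(d):  # world displacement into tool axes
    return pose()[:3,:3].T@np.asarray(d)
```

Run:
```python
from h import *
s,d=cam("scene"),cam("side")
for n,a,b in [("loop",(250,200),(241,170)),("grip",(331,158),(178,262)),("trivet",(162,222),(318,179)),("jarA top",(202,190),(305,198)),("jarB top",(244,179),(275,223)),("tin",(262,181),(256,234)),("pot",(251,207),(241,180)),("tape",(157,182),(365,208))]:
    p,e=tri(ray(s,*a),ray(d,*b)); print(n,p.round(3),round(e,4), np.hypot(*p[:2]).round(3))
T=pose();print(T.round(3))
i=cv2.imread("pics/scene0.png");j=cv2.imread("pics/side0.png")
a=cv2.resize(i[140:260,120:370],(800,384),interpolation=cv2.INTER_CUBIC)
cv2.imwrite("pics/c1.png",a)
```

```text
loop [ 0.631 -0.031  0.156] 0.0007 0.632
grip [0.481 0.354 0.123] 0.0023 0.597
trivet [ 0.509 -0.347  0.008] 0.0014 0.616
jarA top [ 0.441 -0.171  0.061] 0.0002 0.473
jarB top [0.431 0.002 0.062] 0.0018 0.431
tin [0.45  0.073 0.047] 0.0016 0.456
pot [ 0.628 -0.027  0.114] 0.0012 0.628
tape [ 0.283 -0.339  0.007] 0.0026 0.442
[[ 0.968  0.25  -0.     0.169]
 [ 0.25  -0.968  0.001 -0.653]
 [-0.    -0.001 -1.     0.231]
 [ 0.     0.     0.     1.   ]]
```

View pics/c1.png

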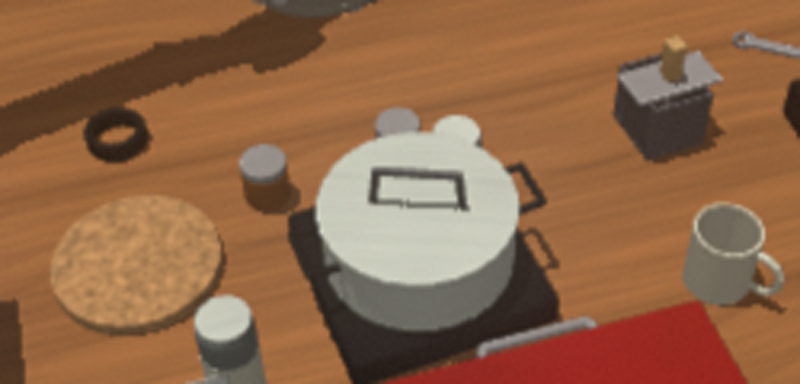

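```bash
python3 nudge.py '[[[0.027,-0.023,-0.012,0,1],[0.027,-0.023,-0.012,0,1],[0.027,-0.023,-0.012,0,1],[0.027,-0.023,-0.012,0,1],[0.027,-0.023,-0.012,0,1],[0.027,-0.023,-0.012,0,1],[0.027,-0.023,-0.012,0,1],[0.027,-0.023,-0.012,0,1],[0.027,-0.023,-0.012,0,1],[0.027,-0.023,-0.012,0,1],[0.027,-0.023,-0.012,0,1],[0.027,-0.023,-0.012,0,1],[0.027,-0.023,-0.012,0,1],[0.027,-0.023,-0.012,0,1],[0,0,0,0,1],[0,0,0,0,1]]]'
python3 -c "
from h import *
snap('wrist','w1');print(pose().round(3))"
```

```text
t: 1.75
eef_pos: [0.4545, -0.2467, 0.3992]
tool_rot: [0.0, 0.992, 0.127, -0.0]
contact_force: [-1.2, -0.1, -0.2]
gripper_width: 1.001
grasp_force: 0.0
[[ 0.968  0.25  -0.001  0.454]
 [ 0.25  -0.968 -0.    -0.248]
 [-0.001 -0.    -1.     0.399]
 [ 0.     0.     0.     1.   ]]
```

View pics/w1.png

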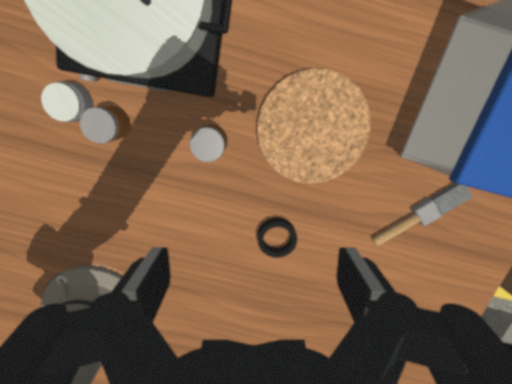

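Wrist view: trivet (314,125), jar caps (207,143) and (100,124), pale tin (64,101), and a possible third jar edge at (88,77), by the hotplate. I'll move left for the second view.

```bash
python3 nudge.py '[[[0.01,-0.033,-0.002,0,1],[0.01,-0.033,-0.002,0,1],[0.01,-0.033,-0.002,0,1],[0.01,-0.033,-0.002,0,1],[0.01,-0.033,-0.002,0,1],[0.01,-0.033,-0.002,0,1],[0.01,-0.033,-0.002,0,1],[0.01,-0.033,-0.002,0,1],[0.01,-0.033,-0.002,0,1],[0.01,-0.033,-0.002,0,1],[0,0,0,0,1],[0,0,0,0,1]]]'
python3 -c "
from h import *
snap('wrist','w2');print(pose().round(3))"
```

```text
t: 3.0
eef_pos: [0.4686, 0.0961, 0.4187]
tool_rot: [0.0, 0.992, 0.126, -0.001]
contact_force: [-1.2, -0.3, -0.3]
gripper_width: 1.001
grasp_force: 0.0
[[ 0.969  0.248 -0.001  0.469]
 [ 0.248 -0.969 -0.001  0.095]
 [-0.001  0.001 -1.     0.419]
 [ 0.     0.     0.     1.   ]]
```

View pics/w2.png

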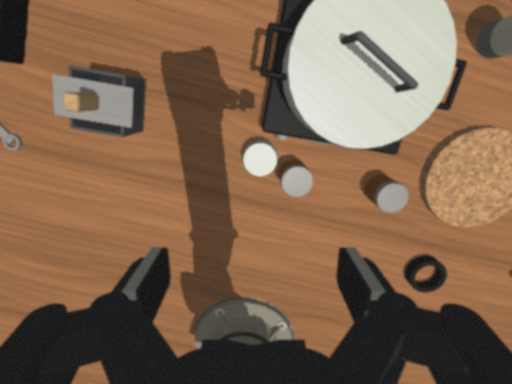

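Second view: loop ends (347,37)–(408,88), lifter grip top (72,101) with its plate (55–134, 75–128), jar caps (297,181) and (391,196), tin (260,158), and hotplate knob (282,137). So there are two jars. Triangulating.

```bash
cat >> h.py <<'E'
def load(n,cn='wrist'):
    return cv2.imread(f"pics/{n}.png"),cam(cn,np.load(f"pics/{n}.npy"))
def blobs(m,lo=30):
    n,l,s,c=cv2.connectedComponentsWithStats(m.astype(np.uint8)); return [(int(s[i,4]),c[i].round(1).tolist(),s[i,:4].tolist()) for i in range(1,n) if s[i,4]>lo]
E
python3 - <<'E'
from h import *
i1,c1=load('w1'); i2,c2=load('w2')
h1=cv2.cvtColor(i1,cv2.COLOR_BGR2HSV);h2=cv2.cvtColor(i2,cv2.COLOR_BGR2HSV)
for (u,v) in [(100,120),(207,143),(64,101),(280,330-200)]: print(i1[v,u],h1[v,u])
for (u,v) in [(297,181),(391,196),(260,158),(72,101),(110,100),(378,62)]: print('2',i2[v,u],h2[v,u])
for n,h in (('w1',h1),('w2',h2)):
    print(n,[b for b in blobs((h[...,1]<70)&(h[...,2]>110),150) if b[0]<3500])
    print('trivet',[b for b in blobs((h[...,1]>60)&(h[...,2]>165)&(h[...,0]<25),800)])
d=(h2[...,2]<75)
print('loop',[b for b in blobs(d[20:110,320:440],50)])
print('grip',blobs(((h2[...,1]>80)&(h2[...,2]>120))[85:120,55:100],20))
E
```

```text
[152 158 160] [ 23  13 160]
[162 171 174] [ 23  18 174]
[199 215 212] [ 36  19 215]
[104 147 187] [ 16 113 187]
2 [171 177 182] [ 16  15 182]
2 [154 159 164] [ 15  16 164]
2 [220 231 228] [ 38  12 231]
2 [115 163 198] [ 17 107 198]
2 [146 150 155] [ 13  15 155]
2 [194 211 207] [ 37  21 211]
w1 [(2361, [77.1, 111.8], [41, 82, 75, 61]), (927, [206.9, 144.5], [190, 127, 35, 35]), (1030, [444.4, 203.8], [416, 184, 86, 42]), (352, [104.8, 279.7], [90, 270, 29, 21]), (248, [500.6, 304.4], [488, 297, 24, 16])]
trivet [(1241, [273.3, 16.9], [233, 0, 113, 40]), (1302, [344.2, 23.3], [266, 0, 159, 47]), (1508, [388.7, 14.5], [304, 0, 131, 35]), (15622, [326.9, 126.9], [256, 32, 159, 181]), (1368, [46.3, 167.7], [0, 149, 99, 39]), (1068, [36.9, 187.6], [0, 172, 88, 33]), (11329, [302.0, 242.0], [130, 185, 382, 116]), (1458, [238.3, 315.3], [167, 294, 158, 43])]
w2 [(2575, [95.2, 100.6], [52, 74, 81, 54]), (250, [8.5, 138.8], [0, 126, 20, 24]), (970, [259.9, 158.8], [242, 142, 36, 35]), (779, [296.7, 181.1], [281, 166, 32, 31]), (733, [392.1, 197.5], [377, 183, 31, 30]), (730, [270.7, 320.2], [244, 302, 50, 38])]
trivet [(883, [206.7, 10.1], [157, 0, 101, 27]), (6647, [472.7, 179.2], [427, 128, 85, 102]), (1435, [111.0, 186.1], [0, 157, 187, 54]), (1371, [314.5, 233.7], [233, 209, 181, 48])]
loop [(107, [29.9, 18.5], [22, 14, 18, 10]), (83, [83.0, 66.7], [75, 61, 17, 10])]
grip [(268, [16.6, 16.3], [9, 8, 16, 18]), (51, [5.8, 32.7], [0, 30, 15, 5])]
```

Run:
```python
from h import *
i1,c1=load('w1'); i2,c2=load('w2'); s,d=cam('scene'),cam('side')
P=lambda n,*r:(lambda p,e:print(n,p.round(4),round(e,4)))(*tri(*r))
P('jarB',ray(c1,99,125),ray(c2,296.7,181.1)); P('jarA',ray(c1,206.9,144.5),ray(c2,392.1,197.5)); P('tin',ray(c1,60,101),ray(c2,259.9,158.8))
P('trivet',ray(c1,313.5,125),ray(s,162,222),ray(d,318,179))
P('griptop',ray(c2,71.6,101.3),ray(s,331,154),ray(d,178,256))
print(onz(c2,71.6,101.3,.152))
P('loopmid',ray(c2,378,62),ray(s,250.6,194.5),ray(d,241,165))
e=[onz(c2,u,v,.184) for u,v in ((347,37),(408,88))]; print(e, np.mean(e,0),np.linalg.norm(e[0]-e[1]))
h2=cv2.cvtColor(i2,cv2.COLOR_BGR2HSV)
m=((h2[...,1]<70)&(h2[...,2]>110)).astype(np.uint8); m[:,140:]=0; m[:70]=0; m[130:]=0
k=max(cv2.findContours(m,0,1)[0],key=cv2.contourArea); r=cv2.minAreaRect(k); b=cv2.boxPoints(r); print(r)
w=[onz(c2,*q,.094) for q in b]; print(np.round(w,4),np.mean(w,0).round(4))
for i in range(2):
    v=w[i+1]-w[i]; print(np.linalg.norm(v),np.degrees(np.arctan2(v[1],v[0])))
```

```text
jarB [0.4275 0.0047 0.0592] 0.0003
jarA [ 0.4416 -0.1715  0.0623] 0.0
tin [0.4469 0.0778 0.0429] 0.0001
trivet [ 0.5108 -0.3458  0.0087] 0.004
griptop [0.4805 0.351  0.1472] 0.0029
[0.48024373 0.3505103  0.152     ]
loopmid [ 0.6251 -0.0247  0.1793] 0.0054
[array([0.63738334, 0.02709679, 0.184     ]), array([ 0.60340884, -0.06431722,  0.184     ])] [ 0.62039609 -0.01861021  0.184     ] 0.0975232652075722
((91.50750732421875, 100.4521713256836), (85.9489974975586, 41.337650299072266), 8.91492748260498)
[[0.4416 0.4213 0.094 ]
 [0.5042 0.4141 0.094 ]
 [0.517  0.2893 0.094 ]
 [0.4541 0.2912 0.094 ]] [0.4792 0.354  0.094 ]
0.0629828573825763 -6.580242011600377
0.1255088757002917 -84.10316544163969
```

```bash
python3 nudge.py '[[[0,0,0,0.08,1],[0,0,0,0.08,1],[0.0043,-0.0318,0.015,0,1],[0.0043,-0.0318,0.015,0,1],[0.0043,-0.0318,0.015,0,1],[0.0043,-0.0318,0.015,0,1],[0.0043,-0.0318,0.015,0,1],[0.0043,-0.0318,0.015,0,1],[0.0043,-0.0318,0.015,0,1],[0.0043,-0.0318,0.015,0,1],[0,0,0,0,1],[0,0,0,0,1]]]'
python3 -c "
from h import *
snap('wrist','w3');print(pose().round(4))"
```

```text
t: 4.25
eef_pos: [0.48, 0.352, 0.2983]
tool_rot: [0.001, 0.999, 0.046, -0.001]
contact_force: [-0.1, -0.9, 0.3]
gripper_width: 1.0
grasp_force: 0.0
[[ 9.960e-01  8.990e-02 -0.000e+00  4.805e-01]
 [ 8.990e-02 -9.960e-01 -1.600e-03  3.516e-01]
 [-2.000e-04  1.600e-03 -1.000e+00  2.990e-01]
 [ 0.000e+00  0.000e+00  0.000e+00  1.000e+00]]
```

View pics/w3.png

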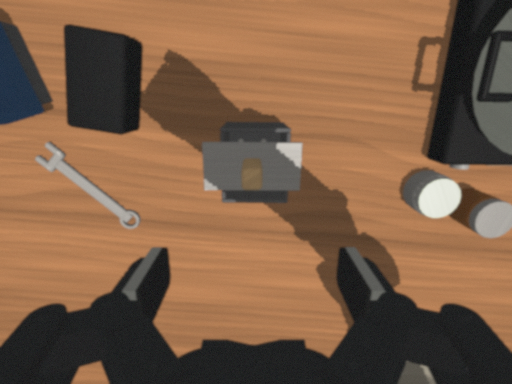

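Plate corners are at about (203,141), (302,143), (301,191) and (205,191), with the grip top at (252,174).

Run:
```python
from h import *
i,c=load('w3'); h=cv2.cvtColor(i,cv2.COLOR_BGR2HSV)
m=((h[...,1]<60)&(h[...,2]>75)).astype(np.uint8); m[:,:190]=0; m[:,320:]=0; m[:130]=0; m[205:]=0
gm=((h[...,1]>80)&(np.indices(m.shape)[0]>155)&(np.indices(m.shape)[0]<190)&(np.indices(m.shape)[1]>238)&(np.indices(m.shape)[1]<266))
print('grip',blobs(gm)); g=blobs(gm)[0][1]
m=cv2.morphologyEx(m|gm.astype(np.uint8),cv2.MORPH_OPEN,np.ones((3,3)))
k=max(cv2.findContours(m,0,1)[0],key=cv2.contourArea); print(cv2.boundingRect(k),cv2.contourArea(k))
w=np.array([onz(c,*q,.094)[:2] for q in k[:,0].astype(float)]); r=cv2.minAreaRect((w*1000).astype(np.float32)); print(r)
print('grip',onz(c,*g,.152))
s,d=cam('scene'),cam('side'); print(tri(ray(c,*g),ray(d,178,256)))
```

```text
grip [(573, [251.5, 174.2], [242, 159, 20, 31])]
(202, 130, 100, 61) 4614.5
((486.363037109375, 353.7884216308594), (73.712890625, 119.5643310546875), 5.194694519042969)
grip [0.48484194 0.35399038 0.152     ]
(array([0.48189122, 0.35074909, 0.14531428]), np.float64(0.0033217572712095425))
```

Run:
```python
from h import *
i,c=load('w3'); _,c2=load('w2')
g=cv2.cvtColor(i,cv2.COLOR_BGR2GRAY)
for col in (215,228,290): print(col,g[134:198,col].tolist())
print(g[150:194,252].tolist())
for v in (141,191): print(onz(c,252,v,.094).round(4))
print(tri(ray(c,203,141),ray(c2,54,74)),tri(ray(c,302,142.5),ray(c2,134,85)))
```

```text
215 [76, 75, 77, 77, 76, 75, 80, 85, 92, 95, 98, 98, 98, 100, 99, 98, 98, 98, 100, 99, 96, 97, 99, 95, 99, 96, 95, 94, 95, 99, 100, 97, 100, 96, 99, 96, 96, 95, 97, 97, 100, 99, 98, 99, 97, 96, 98, 99, 99, 100, 102, 120, 151, 170, 175, 174, 157, 146, 139, 137, 139, 141, 146, 143]
228 [52, 52, 52, 52, 50, 49, 56, 67, 87, 95, 96, 99, 99, 97, 99, 98, 98, 98, 96, 97, 96, 96, 97, 99, 96, 95, 97, 95, 97, 100, 100, 98, 97, 99, 95, 98, 98, 98, 98, 94, 98, 100, 99, 100, 95, 96, 99, 96, 95, 97, 98, 97, 94, 97, 96, 89, 75, 59, 56, 52, 54, 53, 54, 53]
290 [102, 105, 105, 107, 109, 110, 109, 115, 139, 175, 196, 202, 202, 200, 199, 198, 196, 195, 197, 197, 197, 197, 192, 185, 175, 161, 135, 109, 100, 97, 97, 96, 95, 96, 97, 98, 95, 97, 95, 94, 95, 99, 98, 97, 93, 98, 94, 94, 94, 96, 97, 100, 97, 97, 98, 94, 86, 81, 81, 80, 81, 81, 77, 77]
[97, 97, 96, 95, 98, 97, 97, 96, 94, 93, 95, 95, 94, 94, 94, 97, 96, 98, 103, 107, 107, 111, 113, 112, 112, 112, 110, 107, 106, 105, 103, 104, 103, 106, 104, 107, 106, 106, 100, 91, 73, 58, 53, 51]
[0.5103 0.3559 0.094 ]
[0.4484 0.3503 0.094 ]
(array([0.50386999, 0.41448198, 0.0891506 ]), np.float64(0.00040813642603104055)) (array([0.51578323, 0.29578253, 0.09070608]), np.float64(0.0022774656921395763))
```

```bash
python3 nudge.py '[[[0,-0.0015,0.035,0,1],[0,0,0.035,0,1],[0,0,0.035,0,1],[0,0,0.035,0,1],[0,0,0.03,0,1],[0,0,0.016,0,1],[0,0,0,0,0],[0,0,0,0,0],[0,0,0,0,0],[0,0,0,0,0],[0,0,0,0,0],[0,0,0,0,0],[0,0,0,0,0],[0,0,0,0,0]]]' 80
```

```text
t: 5.7
eef_pos: [0.48, 0.3557, 0.1149]
tool_rot: [-0.0, 0.999, 0.046, 0.001]
contact_force: [0.3, -1.7, 7.8]
gripper_width: 0.247
grasp_force: 79.4
```

```bash
python3 nudge.py '[[[0,0,-0.02,0,0],[0,0,-0.03,0,0],[0,0,-0.03,0,0],[0,0,-0.03,0,0],[0,0,-0.03,0,0],[0,0,-0.03,0,0],[0,0,-0.02,0,0],[0,0,0,0,0],[0,0,0,0,0]]]'
python3 -c "
from h import *
a,_=snap('side','s1');b,_=snap('scene','c2');print(pose().round(4))
i=np.hstack([cv2.resize(a[120:320,90:290],(400,400),interpolation=2),cv2.resize(b[60:260,240:440],(400,400),interpolation=2)]);cv2.imwrite('pics/v1.png',i)"
```

```text
t: 6.6
eef_pos: [0.4788, 0.3549, 0.3026]
tool_rot: [0.0, 0.999, 0.046, -0.0]
contact_force: [0.1, -0.2, -2.9]
gripper_width: 0.246
grasp_force: 78.8
[[ 0.9957  0.0927 -0.0022  0.4785]
 [ 0.0927 -0.9957 -0.002   0.3544]
 [-0.0023  0.0018 -1.      0.3014]
 [ 0.      0.      0.      1.    ]]
```

View pics/v1.png

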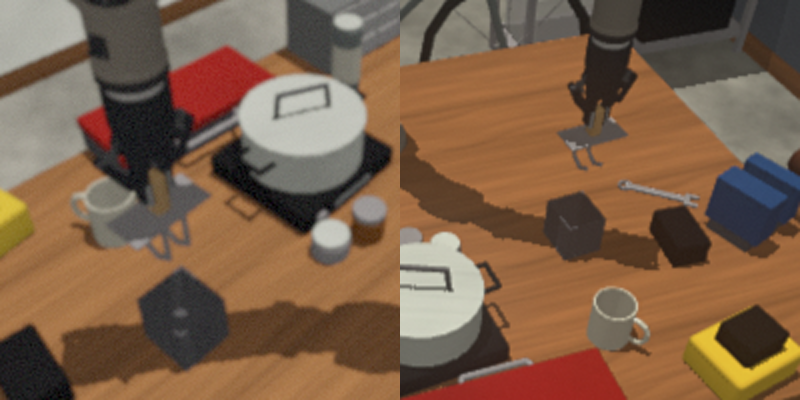

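Run:
```python
from h import *
T=np.load('pics/s1.npy'); out=[]
a,b=cv2.imread('pics/s1.png'),cv2.imread('pics/c2.png')
for im,cn,(u0,v0) in ((a,'side',(145,200)),(b,'scene',(310,110))):
    c=cam(cn)
    for s in (1,-1):
        j=cv2.resize(im[v0:v0+60,u0:u0+80],(400,300),interpolation=2)
        for y in (-.016,.016):
            p=[T[:3,3]+T[:3,:3]@np.array([s*x,y,z+.0249]) for x,z in ((-.024,0),(-.024,.058),(0,.072),(.022,.060))]
            q=(np.array([proj(c,k) for k in p])-[u0,v0]+.5)*5
            for e in q: cv2.circle(j,tuple(int(t) for t in e),3,(0,0,255) if y<0 else (0,255,0),-1)
        out.append(j)
cv2.imwrite('pics/v2.png',np.vstack([np.hstack(out[:2]),np.hstack(out[2:])]))
```

```text
(no output)
```

View pics/v2.png

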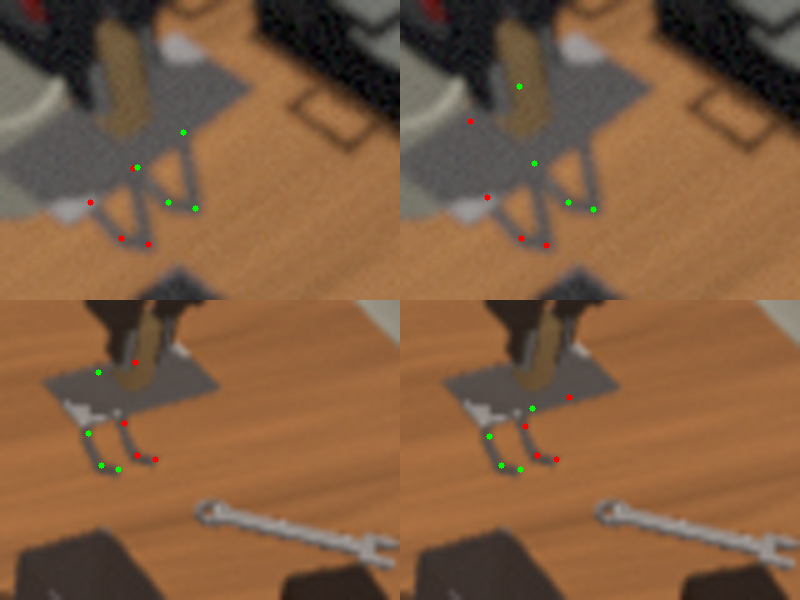

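The left overlay (hooks opening toward tool +x) matches both views, so the lifter's +x is the tool's +x. The approach is therefore from the robot's side of the bar, at about −20° yaw.

```bash
python3 nudge.py '[[[0,0,0,0.11,0],[0,0,0,0.11,0],[0,0,0,0.115,0],[0,0,0,0.115,0],[0.0183,0.0329,0,0,0],[0.0183,0.0329,0,0,0],[0.0183,0.0329,0,0,0],[0.0183,0.0329,0,0,0],[0.0183,0.0329,0,0,0],[0.0183,0.0329,0,0,0],[0.0183,0.0329,0,0,0],[0.0183,0.0329,0,0,0],[0.0183,0.0329,0,0,0],[0,0,0,0,0],[0,0,0,0,0]]]'
python3 -c "
from h import *
snap('wrist','w4');print(pose().round(4))"
```

```text
t: 8.2
eef_pos: [0.5293, 0.0192, 0.3018]
tool_rot: [0.0, 0.984, -0.179, -0.001]
contact_force: [0.7, 1.2, -1.8]
gripper_width: 0.248
grasp_force: 79.3
[[ 9.369e-01 -3.496e-01 -2.100e-03  5.292e-01]
 [-3.496e-01 -9.369e-01  6.000e-04  2.070e-02]
 [-2.200e-03  2.000e-04 -1.000e+00  3.022e-01]
 [ 0.000e+00  0.000e+00  0.000e+00  1.000e+00]]
```

View pics/w4.png

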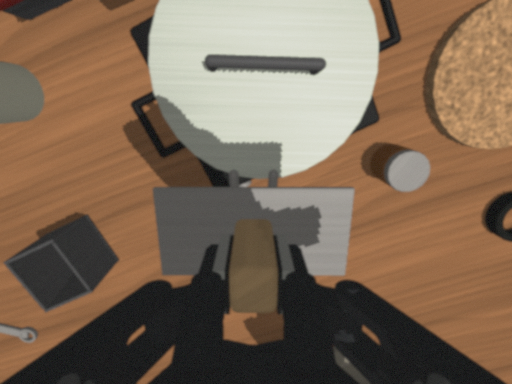

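The bar runs (206,62)–(325,65), with its middle at about (265.5,64). The hook tips show at (235,178) and (272,178).

Run:
```python
from h import *
i,c=load('w4'); _,c2=load('w2'); T=np.load('pics/w4.npy')
g=cv2.cvtColor(i,cv2.COLOR_BGR2GRAY); m=(g<110); m[:40]=0;m[90:]=0;m[:,:190]=0;m[:,340:]=0
k=max(cv2.findContours(m.astype(np.uint8),0,1)[0],key=cv2.contourArea); r=cv2.minAreaRect(k); print(r,cv2.boundingRect(k))
for v in (56,62,68,72): pass
ends=[(209,62.5),(322,65.5)]
for e,f in zip(ends,((348,38),(407,88))): print('tri',tri(ray(c,*e),ray(c2,*f)))
w=[onz(c,*e,.184) for e in ends]; print(np.round(w,4),np.linalg.norm(w[1]-w[0])); dv=w[0]-w[1]
print('bar ang',np.degrees(np.arctan2(dv[1],dv[0])),'toolx',np.degrees(np.arctan2(T[1,0],T[0,0])))
mid=np.mean(w,0); print('mid',mid,'in tool',T[:3,:3].T@(mid-T[:3,3]))
z=T[2,3]-.0249
for u,v in ((235,175),(272,175)): print('tip',(T[:3,:3].T@(onz(c,u,v,z-.060)-T[:3,3])).round(4))
for u,v in ((154,187),(353,187),(163,275),(346,275)): print('plate',(T[:3,:3].T@(onz(c,u,v,z+.002)-T[:3,3])).round(4))
```

```text
((263.985595703125, 63.98472595214844), (120.03618621826172, 15.230908393859863), 1.7013546228408813) (204, 55, 121, 19)
tri (array([0.64526581, 0.01804687, 0.15257041]), np.float64(0.0009746959959091149))
tri (array([ 0.60741982, -0.07753645,  0.15451985]), np.float64(0.00022819532632225935))
[[ 0.6416  0.0154  0.184 ]
 [ 0.6069 -0.0706  0.184 ]] 0.09277604874704756
bar ang 68.0028344252934 toolx -20.60370041202968
mid [ 0.6242411  -0.02760367  0.184     ] in tool [0.10568138 0.01029411 0.11755844]
tip [ 0.0203 -0.0145  0.0848]
tip [0.0203 0.0153 0.0849]
plate [ 0.0291 -0.0586  0.0228]
plate [0.029  0.0592 0.0229]
plate [-0.0314 -0.0592  0.0229]
plate [-0.0315  0.0611  0.023 ]
```

Run:
```python
from h import *
s,d=cam('scene'),cam('side'); i,c=load('w4'); _,c2=load('w2')
E1=dict(s=ray(s,264.2,195.3),d=ray(d,229.5,168),w=ray(c,209,62.5),v=ray(c2,348,38)); E2=dict(s=ray(s,237,194),d=ray(d,253.5,163),w=ray(c,322,65.5),v=ray(c2,407,88))
for ks in ('sd','sw','dw','sdw','sv','dv'):
    print(ks,*[(tri(*[E[k] for k in ks])[0].round(4),round(tri(*[E[k] for k in ks])[1],4)) for E in (E1,E2)])
for n,cc in (('w4',c),('w2',c2)): print(n,proj(cc,[.6416,.0154,.184]),proj(cc,[.6069,-.0706,.184]))
a=cv2.resize(cv2.imread('pics/c2.png')[180:225,210:290],(800,450),interpolation=2)
b=cv2.resize(cv2.imread('pics/s1.png')[150:195,200:280],(800,450),interpolation=2)
for n,im,cc,o in (('scene',a,s,(210,180)),('side',b,d,(200,150))):
    for p in ([.6416,.0154,.184],[.6069,-.0706,.184]):
        q=((proj(cc,p)-o+.5)*10).astype(int); cv2.circle(im,tuple(int(x) for x in q),4,(0,0,255),-1)
cv2.imwrite('pics/v3.png',cv2.resize(np.vstack([a,b]),(530,600)))
```

```text
sd (array([0.6442, 0.014 , 0.1805]), np.float64(0.0033)) (array([ 0.6095, -0.0712,  0.1779]), np.float64(0.0006))
sw (array([0.6429, 0.0169, 0.1766]), np.float64(0.0008)) (array([ 0.6075, -0.0714,  0.176 ]), np.float64(0.0012))
dw (array([0.6406, 0.0145, 0.1843]), np.float64(0.0013)) (array([ 0.6074, -0.071 ,  0.1796]), np.float64(0.0008))
sdw (array([0.6431, 0.0148, 0.1805]), np.float64(0.0035)) (array([ 0.6084, -0.0713,  0.1779]), np.float64(0.0016))
sv (array([0.6391, 0.0208, 0.1712]), np.float64(0.0016)) (array([ 0.6048, -0.0693,  0.1721]), np.float64(0.0002))
dv (array([0.632 , 0.0251, 0.1942]), np.float64(0.0036)) (array([ 0.6024, -0.0635,  0.1856]), np.float64(0.0009))
w4 [209.01617473  62.51674154] [321.97102856  65.4647321 ]
w2 [357.59833632  35.80559952] [413.78943881  86.35493565]
```

View pics/v3.png

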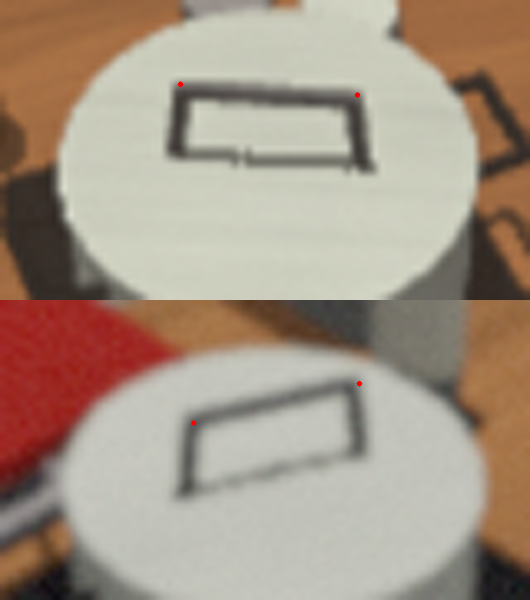

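The wrist ray agrees with the scene and side views to about 2 mm: bar at z≈0.18, mid (0.624,−0.028), direction 68°. Next I line up, lower and slide the hooks under the bar.

```bash
python3 nudge.py '[[[0,0,0,0.025,0],[0,0.0035,0.014,0,0],[0,0.0035,0.014,0,0],[0,0,0.014,0,0],[0,0,0.014,0,0],[0,0,0,0,0],[0.02,0,0,0,0],[0.02,0,0,0,0],[0.015,0,0,0,0],[0,0,0,0,0],[0,0,0,0,0]]]' 100
python3 -c "
from h import *
i,c=snap('wrist','w5');print(pose().round(4))
a,_=snap('side','s2')
cv2.imwrite('pics/v4.png',np.hstack([cv2.resize(i[0:240,130:390],(520,480)),cv2.resize(a[120:210,205:255],(270,480),interpolation=2)]))"
```

```text
t: 9.35
eef_pos: [0.5781, -0.0064, 0.2471]
tool_rot: [-0.0, 0.982, -0.19, -0.0]
contact_force: [-0.1, -0.4, -2.4]
gripper_width: 0.245
grasp_force: 98.7
[[ 9.280e-01 -3.725e-01 -6.000e-04  5.778e-01]
 [-3.725e-01 -9.280e-01  3.000e-04 -6.200e-03]
 [-7.000e-04 -1.000e-04 -1.000e+00  2.472e-01]
 [ 0.000e+00  0.000e+00  0.000e+00  1.000e+00]]
```

View pics/v4.png

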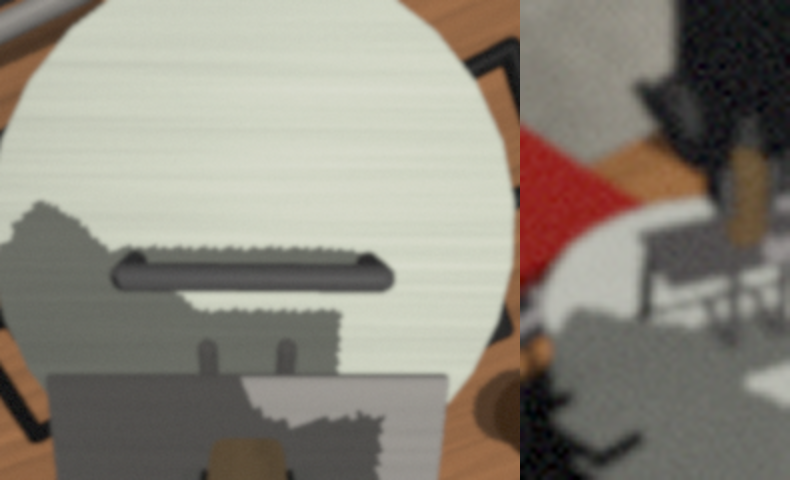

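The bar (186–326, row 138) is square to the hooks (mid column 253.5). The hooks are below bar height and short of it, so I compute the remaining slide.

Run:
```python
from h import *
i,c=load('w5'); T=np.load('pics/w5.npy')
for z in (.180,.184): print([(T[:3,:3].T@(onz(c,u,v,z)-T[:3,3])).round(4).tolist() for u,v in ((187,138.5),(325.5,138.5),(234,173),(273,173))])
```

```text
[[0.0517, -0.0471, 0.0671], [0.0517, 0.0517, 0.0671], [0.0264, -0.0141, 0.0671], [0.0264, 0.0148, 0.0671]]
[[0.0522, -0.0462, 0.0631], [0.0522, 0.0507, 0.0631], [0.0274, -0.0138, 0.0631], [0.0274, 0.0145, 0.0631]]
```

```bash
python3 nudge.py '[[[0.012,0.001,0,0,0],[0.012,0.001,0,0,0],[0.012,0,0,0,0],[0.012,0,0,0,0],[0.005,0,0,0,0],[0,0,0,0,0],[0,0,0,0,0]]]'
python3 nudge.py '[[[0,0,-0.003,0,0],[0,0,-0.003,0,0],[0,0,-0.003,0,0],[0,0,-0.003,0,0],[0,0,0,0,0],[0,0,0,0,0]]]'
```

```text
t: 10.15
eef_pos: [0.6265, -0.0281, 0.2471]
tool_rot: [-0.0, 0.982, -0.19, -0.0]
contact_force: [-0.8, 1.1, -2.3]
gripper_width: 0.242
grasp_force: 98.7
t: 10.75
eef_pos: [0.6268, -0.0284, 0.2595]
tool_rot: [0.0, 0.982, -0.19, 0.0]
contact_force: [0.0, -0.5, -2.2]
gripper_width: 0.246
grasp_force: 98.7
```

```bash
python3 nudge.py '[[[0,0,-0.003,0,0],[0,0,-0.003,0,0],[0,0,-0.002,0,0],[0,0,-0.002,0,0],[0,0,-0.002,0,0],[0,0,-0.002,0,0],[0,0,-0.002,0,0],[0,0,0,0,0],[0,0,0,0,0]]]'
python3 -c "
from h import *
i,c=snap('wrist','w6');a,_=snap('side','s3')
print(bot.get_obs()['torque'])
cv2.imwrite('pics/v5.png',np.hstack([cv2.resize(i,(400,300)),cv2.resize(a[110:230,190:300],(330,360),interpolation=2)[:300]]))"
```

```text
t: 11.65
eef_pos: [0.6266, -0.0284, 0.275]
tool_rot: [0.0, 0.982, -0.19, -0.0]
contact_force: [0.2, -0.4, -6.0]
gripper_width: 0.248
grasp_force: 98.4
[ 0.01937912 -0.01367262  0.01168125]
```

View pics/v5.png

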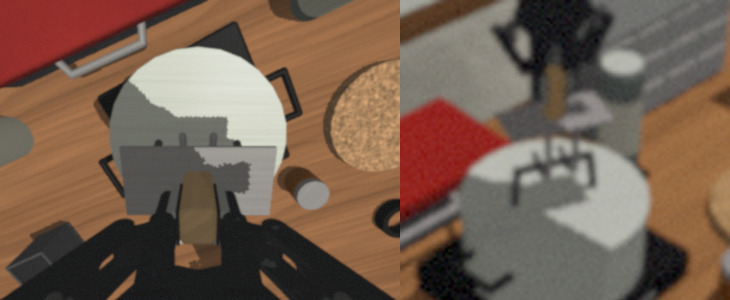

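Hooks are under the bar and loaded (~3.7 N, about the lid's weight). Continuing the lift, gently.

```bash
python3 nudge.py '[[[0,0,-0.003,0,0],[0,0,-0.004,0,0],[0,0,-0.006,0,0],[0,0,-0.008,0,0],[0,0,-0.01,0,0],[0,0,-0.012,0,0],[0,0,-0.012,0,0],[0,0,-0.01,0,0],[0,0,-0.008,0,0],[0,0,-0.006,0,0],[0,0,-0.004,0,0],[0,0,0,0,0],[0,0,0,0,0]]]'
python3 -c "
from h import *
i,c=snap('scene','c3');a,_=snap('side','s4')
s,d=cam('scene'),cam('side');print('spray',tri(ray(s,191,241),ray(d,264,132)))
print(pose()[:3,3],bot.get_obs()['torque'])
for n,p in (('c',(i,cam('scene'))),): pass
cv2.imwrite('pics/v6.png',np.hstack([cv2.resize(i[90:260,130:330],(400,340),interpolation=2),cv2.resize(a[70:240,160:360],(400,340),interpolation=2)]))"
```

```text
t: 13.05
eef_pos: [0.6266, -0.0284, 0.3579]
tool_rot: [0.0, 0.982, -0.19, -0.0]
contact_force: [0.3, -0.7, -7.4]
gripper_width: 0.246
grasp_force: 98.4
spray (array([ 0.7439094 , -0.26185298,  0.15985941]), np.float64(0.002687601985737544))
[ 0.62649584 -0.02846016  0.35770298] [-0.01521664  0.03319842 -0.02599096]
```

View pics/v6.png

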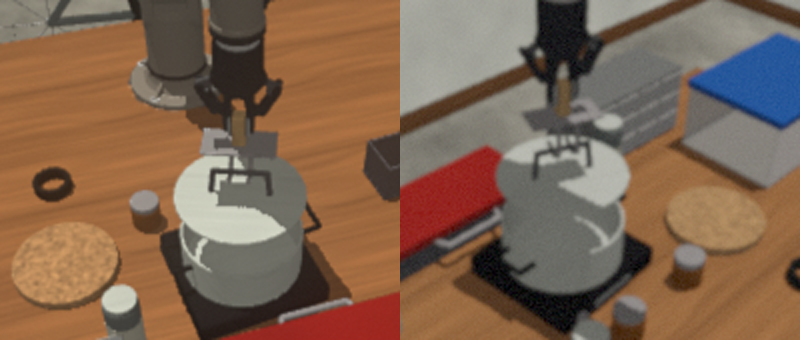

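The lid hangs level on the loop, clear of the pot. The trivet's top-face centre is at scene ~(162.7,220.5), side ~(318,178.5).

Run:
```python
from h import *
s,d=cam('scene'),cam('side'); _,c1=load('w1')
print(onz(s,162.7,220.5,.02),onz(d,318,178.5,.02),onz(c1,314,125,.02))
# trivet extents in w1 onto z=.02
for u,v in ((257,125),(371,122),(320,68),(309,183)): print(onz(c1,u,v,.02).round(4))
p=pose(); print(tool(np.array([.511,-.347,.3577])-p[:3,3]))
```

```text
[ 0.5138003  -0.34207265  0.02      ] [ 0.50297602 -0.33897303  0.02      ] [ 0.5144188  -0.34166968  0.02      ]
[ 0.4892 -0.2449  0.02  ]
[ 0.5444 -0.4365  0.02  ]
[ 0.6047 -0.3222  0.02  ]
[ 0.4114 -0.366   0.02  ]
[1.16464621e-02 3.38631454e-01 1.38111133e-04]
```

```bash
python3 nudge.py '[[[0,0.006,0,0,0],[0,0.012,0,0,0],[0,0.018,0,0,0],[0.0015,0.024,0,0,0],[0.0015,0.024,0,0,0],[0.0015,0.024,0,0,0],[0.0015,0.024,0,0,0],[0.0015,0.024,0,0,0],[0.0015,0.024,0,0,0],[0.0015,0.024,0,0,0],[0.0015,0.024,0,0,0],[0,0.024,0,0,0],[0,0.024,0,0,0],[0,0.024,0,0,0],[0,0.018,0,0,0],[0,0.012,0,0,0],[0,0.006,0,0,0],[0,0.003,0,0,0],[0,0,0,0,0],[0,0,0,0,0]]]'
python3 -c "
from h import *
a,_=snap('side','s5');print(pose().round(4)[:3,3])"
```

```text
t: 15.15
eef_pos: [0.512, -0.3462, 0.3584]
tool_rot: [-0.0, 0.982, -0.189, 0.0]
contact_force: [0.3, 0.1, -5.7]
gripper_width: 0.248
grasp_force: 98.2
[ 0.512  -0.3462  0.3583]
```

```bash
python3 nudge.py '[[[0,-0.002,0.008,0,0],[0,-0.002,0.016,0,0],[0,0,0.022,0,0],[0,0,0.022,0,0],[0,0,0.022,0,0],[0,0,0.022,0,0],[0,0,0.022,0,0],[0,0,0.018,0,0],[0,0,0.012,0,0],[0,0,0.006,0,0],[0,0,0.003,0,0],[0,0,0.003,0,0],[0,0,0.003,0,0],[0,0,0.003,0,0],[0,0,0.003,0,0],[0,0,0,0,0],[0,0,0,0,0]]]'
```

```text
t: 16.9
eef_pos: [0.5129, -0.3437, 0.1733]
tool_rot: [-0.0, 0.982, -0.19, -0.0]
contact_force: [-0.2, 0.4, -6.7]
gripper_width: 0.244
grasp_force: 98.2
```

```bash
python3 nudge.py '[[[0,0,0.002,0,0],[0,0,0.002,0,0],[0,0,0.002,0,0],[0,0,0.002,0,0],[0,0,0.002,0,0],[0,0,0.002,0,0],[0,0,0.003,0,0],[0,0,0.003,0,0],[0,0,0.003,0,0],[0,0,0.003,0,0],[0,0,0.003,0,0],[0,0,0,0,0],[0,0,0,0,0]]]'
python3 -c "
from h import *
a,_=snap('side','s6');i,_=snap('wrist','w7');print(pose().round(4)[:3,3])
cv2.imwrite('pics/v7.png',np.hstack([cv2.resize(i,(400,300)),cv2.resize(a[110:230,260:400],(350,300),interpolation=2)]))"
```

```text
t: 18.2
eef_pos: [0.5129, -0.3437, 0.1463]
tool_rot: [-0.0, 0.982, -0.19, -0.0]
contact_force: [0.9, 1.4, -2.9]
gripper_width: 0.248
grasp_force: 98.4
[ 0.513  -0.3437  0.1465]
```

View pics/v7.png

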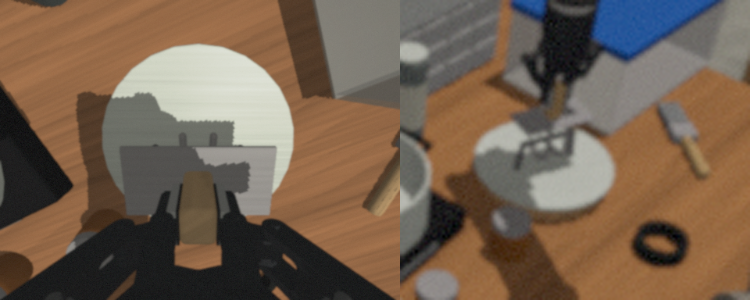

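Lid sits level on the trivet and the hooks are free. Backing out of the loop, rising, and carrying the lifter back to the caddy.

```bash
python3 nudge.py '[[[-0.01,0,0,0,0],[-0.015,0,0,0,0],[-0.015,0,0,0,0],[-0.015,0,0,0,0],[0,0,0,0,0],[0,0,-0.03,0,0],[0,0,-0.03,0,0],[0,0,-0.03,0,0],[0,0,-0.03,0,0],[0,0,-0.03,0,0],[0,0,0,-0.12,0],[0,0,0,-0.12,0],[0,0,0,-0.12,0],[0,0,0,-0.115,0],[0,0,0,0,0],[0,0,0,0,0]]]'
python3 -c "
from h import *
a,_=snap('wrist','w8');T=pose();print(T.round(4));print(tool(np.array([.480,.354,T[2,3]])-T[:3,3]))"
```

```text
t: 19.9
eef_pos: [0.4619, -0.3232, 0.2964]
tool_rot: [0.0, 0.999, 0.045, 0.0]
contact_force: [-0.3, 0.1, -1.5]
gripper_width: 0.245
grasp_force: 98.7
[[ 9.960e-01  8.980e-02  1.000e-04  4.619e-01]
 [ 8.980e-02 -9.960e-01 -1.000e-04 -3.232e-01]
 [ 1.000e-04  1.000e-04 -1.000e+00  2.964e-01]
 [ 0.000e+00  0.000e+00  0.000e+00  1.000e+00]]
[ 7.88396480e-02 -6.72827659e-01 -3.43035436e-05]
```

```bash
python3 nudge.py '[[[0.005,-0.02,0,0,0],[0.005,-0.033,0,0,0],[0.005,-0.04,0,0,0],[0.005,-0.04,0,0,0],[0.005,-0.04,0,0,0],[0.005,-0.04,0,0,0],[0.005,-0.04,0,0,0],[0.005,-0.04,0,0,0],[0.005,-0.04,0,0,0],[0.005,-0.04,0,0,0],[0.005,-0.04,0,0,0],[0.005,-0.04,0,0,0],[0.005,-0.04,0,0,0],[0.005,-0.04,0,0,0],[0.005,-0.04,0,0,0],[0.004,-0.04,0,0,0],[0,-0.04,0,0,0],[0,-0.02,0,0,0],[0,0,0,0,0],[0,0,0,0,0]]]'
python3 -c "
from h import *
a,_=snap('wrist','w9');b,_=snap('scene','c4');T=pose();print(T.round(4));print(tool(np.array([.480,.354,T[2,3]])-T[:3,3]))
cv2.imwrite('pics/v8.png',np.hstack([a[:,:400],cv2.resize(b[90:220,260:400],(400,384),interpolation=2)]))"
```

```text
t: 21.95
eef_pos: [0.4781, 0.3543, 0.296]
tool_rot: [0.0, 0.999, 0.046, -0.0]
contact_force: [0.6, -1.4, -3.3]
gripper_width: 0.244
grasp_force: 98.8
[[ 9.959e-01  9.010e-02  2.000e-04  4.788e-01]
 [ 9.010e-02 -9.959e-01 -1.200e-03  3.528e-01]
 [ 1.000e-04  1.300e-03 -1.000e+00  2.961e-01]
 [ 0.000e+00  0.000e+00  0.000e+00  1.000e+00]]
[ 1.25986150e-03 -1.05437205e-03 -1.21446562e-06]
```

View pics/v8.png

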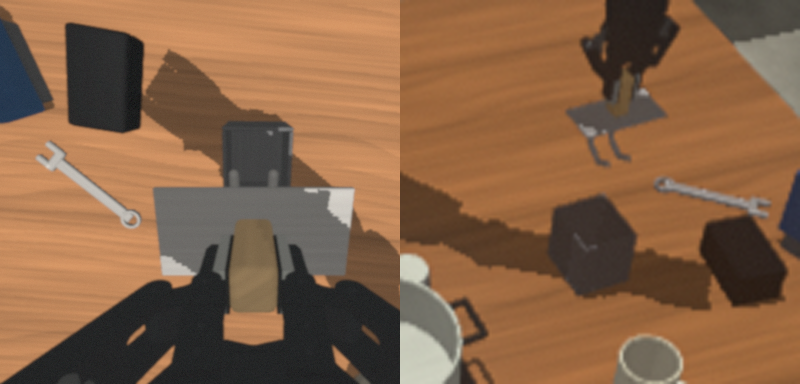

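The caddy's far rim spans columns 223–291 at row 122.

Run:
```python
from h import *
_,c=load('w9');T=np.load('pics/w9.npy')
for q in ((222.5,122),(291.5,122)): print((T[:3,:3].T@(onz(c,*q,.09)-T[:3,3])).round(4))
```

```text
[ 0.0526 -0.0358  0.206 ]
[0.0526 0.0447 0.206 ]
```

```bash
python3 nudge.py '[[[0.002,0.001,0.01,0,0],[0,0,0.025,0,0],[0,0,0.025,0,0],[0,0,0.025,0,0],[0,0,0.025,0,0],[0,0,0.025,0,0],[0,0,0.025,0,0],[0,0,0.012,0,0],[0,0,0.004,0,0],[0,0,0.003,0,0],[0,0,0,0,0],[0,0,0,0,0]]]'
```

```text
t: 23.25
eef_pos: [0.4808, 0.3539, 0.1183]
tool_rot: [-0.0, 0.999, 0.046, 0.001]
contact_force: [0.2, 0.1, -2.0]
gripper_width: 0.245
grasp_force: 98.8
```

```bash
python3 nudge.py '[[[0,0,0.002,0,0],[0,0,0.002,0,0],[0,0,0,0,0],[0,0,0,0,1],[0,0,0,0,1],[0,0,0,0,1],[0,0,0,0,1],[0,0,-0.02,0,1],[0,0,-0.035,0,1],[0,0,-0.035,0,1],[0,0,-0.035,0,1],[0,0,-0.035,0,1],[0,0,-0.035,0,1],[0,0,0,0,1],[0,0,0,0,1]]]'
python3 -c "
from h import *
a,c=snap('wrist','w10');T=pose();print(T[:3,3].round(4))
print([onz(c,*q,.094).round(4).tolist() for q in ((252,141),(252,191))])
_,_=snap('scene','c5');cv2.imwrite('pics/v9.png',a)"
```

```text
t: 24.75
eef_pos: [0.4805, 0.3537, 0.3089]
tool_rot: [-0.0, 0.999, 0.046, 0.001]
contact_force: [0.3, -0.7, -0.4]
gripper_width: 1.002
grasp_force: 0.0
[0.4801 0.3531 0.3077]
[[0.5098, 0.358, 0.094], [0.446, 0.3521, 0.094]]
```

View pics/v9.png

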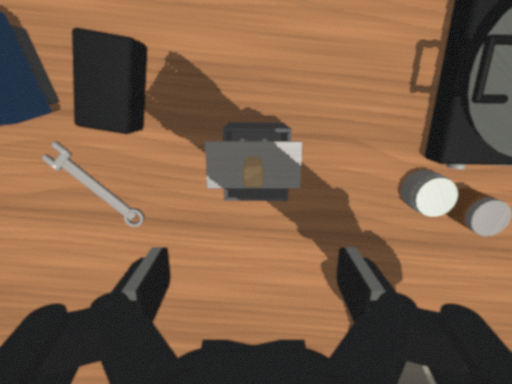

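I've now viewed 16 pictures, over the limit of 14, so I'll stop viewing and work only from numeric measurements. In w10 the dark C-shape near (492,70) at the pot needs explaining. I'll check numerically where the lid is.

Run:
```python
from h import *
s=cam('scene'); new=cv2.imread('pics/c5.png'); old=cv2.imread('pics/scene0.png')
g=lambda im,q: im[int(round(q[1]))-1:int(round(q[1]))+2,int(round(q[0]))-1:int(round(q[0]))+2].reshape(-1,3).mean(0).round().tolist()
b1,b2=np.array([.6416,.0154,.184]),np.array([.6069,-.0706,.184])
print('bar seated',[(g(old,proj(s,b1+(b2-b1)*t)),g(new,proj(s,b1+(b2-b1)*t))) for t in (.2,.5,.8)])
print('lid at trivet',[(g(old,proj(s,[.513+x,-.343+y,.034])),g(new,proj(s,[.513+x,-.343+y,.034]))) for x,y in ((.08,0),(-.08,0),(0,.08),(0,-.08))])
c=np.array([.513,-.343,.082]);dv=(b1-b2)/2
print('bar at trivet',[g(new,proj(s,c+dv*t)) for t in (-.8,-.4,.4,.8)])
i,c10=load('w10'); print('w10 proj bar ends, pot ctr',proj(c10,b1),proj(c10,b2),proj(c10,[.625,-.028,.05]),proj(c10,[.625,-.028,.136]))
```

```text
bar seated [([135.0, 144.0, 146.0], [100.0, 108.0, 110.0]), ([116.0, 123.0, 125.0], [100.0, 109.0, 110.0]), ([135.0, 145.0, 146.0], [99.0, 109.0, 110.0])]
lid at trivet [([89.0, 136.0, 184.0], [192.0, 208.0, 206.0]), ([87.0, 134.0, 182.0], [185.0, 201.0, 200.0]), ([85.0, 129.0, 175.0], [183.0, 199.0, 197.0]), ([84.0, 127.0, 171.0], [189.0, 205.0, 202.0])]
bar at trivet [[108.0, 114.0, 116.0], [120.0, 127.0, 129.0], [105.0, 111.0, 114.0], [117.0, 125.0, 127.0]]
w10 proj bar ends, pot ctr [682.35526237  34.21438176] [755.2885867  89.2395947] [560.45763202  74.21885817] [647.14322814  67.36510304]
```

The lid is on the trivet and the pot is open. The C-shape was the pot's handle with its shadow: the pot centre projects outside that frame. Checking the joints before choosing the grasp yaw.

Run:
```python
from h import *
print(bot.get_obs()['q'].round(3)); T=pose()
Rw=T[:3,:3]
# after rotating cw (+1.48) tool x -> about -y
a=-np.radians(85); 
for sgn in (1,-1):
    t=sgn*np.radians(-85); Rz=R.from_euler('z',t).as_matrix()@Rw
    print(sgn,Rz.round(2)[:, :2].tolist(),(Rz.T@(np.array([.47,-.08,.37])-T[:3,3])).round(4))
```

```text
[-0.151  0.384 -0.774  1.618  0.279  1.256 -2.455]
1 [[0.18, -0.98], [-0.98, -0.18], [-0.0, 0.0]] [ 0.424   0.0874 -0.0635]
-1 [[-0.01, 1.0], [1.0, 0.01], [-0.0, 0.0]] [-0.4329 -0.0122 -0.0623]
```

```bash
python3 nudge.py '[[[0,0,0,-0.148,1],[0,0,0,-0.148,1],[0,0,0,-0.148,1],[0,0,0,-0.148,1],[0,0,0,-0.148,1],[0,0,0,-0.148,1],[0,0,0,-0.148,1],[0,0,0,-0.148,1],[0,0,0,-0.148,1],[0,0,0,-0.148,1],[0,0,0,0,1]]]'
python3 nudge.py '[[[-0.02,0.003,-0.006,0,1],[-0.04,0.003,-0.006,0,1],[-0.04,0.003,-0.006,0,1],[-0.04,0.003,-0.006,0,1],[-0.04,0.003,-0.006,0,1],[-0.04,0.003,-0.006,0,1],[-0.04,0.003,-0.006,0,1],[-0.04,0.003,-0.006,0,1],[-0.04,0.003,-0.006,0,1],[-0.04,0.003,-0.006,0,1],[-0.04,0.003,-0.006,0,1],[-0.034,0.003,-0.006,0,1],[0,0,0,0,1],[0,0,0,0,1]]]'
python3 - <<'E'
from h import *
i,c=snap('wrist','w11'); print(pose().round(3).tolist(),bot.get_obs()['q'].round(2))
h=cv2.cvtColor(i,cv2.COLOR_BGR2HSV)
m=(h[...,1]<70)&(h[...,2]>95)
for b in blobs(m,200): print(b, onz(c,*b[1],.066)[:2].round(4))
E
```

```text
t: 25.95
eef_pos: [0.48, 0.3528, 0.3066]
tool_rot: [-0.001, 0.706, 0.708, -0.001]
contact_force: [0.8, -0.5, 0.2]
gripper_width: 0.999
grasp_force: 0.0
t: 27.35
eef_pos: [0.5169, -0.1011, 0.3795]
tool_rot: [-0.001, 0.708, 0.706, 0.0]
contact_force: [-0.5, 1.2, -0.0]
gripper_width: 0.998
grasp_force: 0.0
[[-0.0, 1.0, -0.001, 0.517], [1.0, 0.0, 0.001, -0.1], [0.001, -0.001, -1.0, 0.38], [0.0, 0.0, 0.0, 1.0]] [ 1.    0.28 -1.12  1.65  0.26  1.37 -0.16]
(23450, [338.7, 89.0], [253, 0, 189, 184]) [ 0.643  -0.0088]
(1669, [204.8, 27.2], [184, 3, 43, 50]) [0.4496 0.0728]
(2518, [496.8, 210.5], [473, 165, 39, 93]) [ 0.9257 -0.2021]
(891, [208.1, 192.7], [191, 177, 35, 33]) [ 0.4418 -0.1694]
(9124, [251.4, 268.2], [194, 218, 116, 103]) [ 0.5126 -0.3126]
(258, [383.7, 231.8], [366, 222, 35, 22]) [ 0.741 -0.241]
(264, [370.3, 248.5], [359, 231, 23, 38]) [ 0.7218 -0.2733]
(1189, [412.9, 277.5], [392, 260, 43, 37]) [ 0.8066 -0.3327]
(2620, [485.8, 301.6], [444, 279, 68, 71]) [ 0.9521 -0.3856]
(1076, [302.6, 339.9], [247, 333, 98, 24]) [ 0.6129 -0.4754]
```

Run:
```python
from h import *
from scipy.optimize import least_squares
i,c=load('w11'); h=cv2.cvtColor(i,cv2.COLOR_BGR2HSV)
q=proj(c,[.4275,.0047,.066]); print('jarB exp',q)
x,y=map(int,q.round()); print(h[y-24:y+28:6,x-24:x+28:6].tolist().__str__()[:0])
for r in range(y-28,y+30,7): print([tuple(int(t) for t in h[r,k]) for k in range(x-28,x+30,7)])
m=((h[...,1]<70)&(h[...,2]>95)).astype(np.uint8)
k=max((k for k in cv2.findContours(m,0,1)[0]),key=cv2.contourArea)[:,0].astype(float)
w=np.array([onz(c,*p,.13)[:2] for p in k if 2<p[1]])
cam0=c[3][:2,3]; ctr=np.array([.625,-.028]); u=(ctr-cam0)/np.linalg.norm(ctr-cam0)
far=w[((w-ctr)@u>0.02)&(np.abs(np.linalg.norm(w-ctr,axis=1)-.11)<.02)]
r=least_squares(lambda p:np.linalg.norm(far-p[:2],axis=1)-p[2],[*ctr,.11],loss='soft_l1',f_scale=.002); print('pot',r.x,len(far),np.abs(r.fun).mean())
r=least_squares(lambda p:np.linalg.norm(far-p[:2],axis=1)-.11,ctr,loss='soft_l1',f_scale=.002); print('pot',r.x)
```

```text
jarB exp [192.25523985  79.66669228]

[(12, 135, 138), (14, 137, 151), (13, 136, 146), (13, 138, 152), (13, 130, 141), (10, 64, 96), (24, 17, 74), (10, 11, 72), (13, 86, 80)]
[(14, 128, 78), (13, 128, 82), (14, 126, 81), (13, 125, 86), (13, 132, 83), (13, 139, 81), (12, 129, 79), (14, 123, 87), (13, 136, 86)]
[(14, 134, 76), (13, 127, 84), (14, 137, 82), (12, 122, 86), (13, 127, 84), (13, 124, 82), (12, 126, 79), (13, 132, 87), (13, 127, 86)]
[(15, 126, 79), (13, 131, 84), (12, 123, 83), (12, 125, 86), (14, 132, 83), (13, 131, 84), (13, 114, 78), (14, 125, 86), (14, 127, 86)]
[(13, 127, 76), (14, 124, 84), (13, 126, 85), (14, 135, 85), (12, 127, 84), (14, 121, 84), (18, 15, 84), (15, 12, 88), (15, 12, 83)]
[(12, 126, 79), (12, 126, 83), (13, 135, 81), (12, 126, 85), (14, 131, 82), (13, 22, 83), (23, 12, 86), (23, 12, 86), (15, 6, 88)]
[(13, 123, 79), (13, 131, 84), (14, 132, 83), (13, 126, 83), (14, 126, 85), (17, 21, 84), (15, 12, 85), (18, 15, 83), (10, 9, 83)]
[(14, 139, 77), (14, 129, 79), (13, 132, 83), (13, 118, 80), (13, 123, 87), (20, 18, 83), (20, 9, 82), (15, 12, 84), (18, 15, 87)]
[(13, 121, 80), (12, 120, 83), (12, 120, 89), (12, 126, 85), (13, 132, 91), (13, 114, 101), (15, 12, 85), (38, 12, 84), (15, 6, 84)]
pot [ 0.62920016 -0.02481934  0.10685712] 294 0.0044331161993348385
pot [ 0.62506192 -0.02417686]
```

Jar B is in shadow and has been knocked. Locating it with a saturation mask.

Run:
```python
from h import *
from scipy.optimize import least_squares
i,c=load('w11'); h=cv2.cvtColor(i,cv2.COLOR_BGR2HSV)
m=((h[...,1]<60)&(h[...,2]>55)).astype(np.uint8); m[:60]=0; m[140:]=0; m[:,:150]=0; m[:,250:]=0
for b in blobs(m,100): print(b, onz(c,*b[1],.066).round(4), onz(c,*b[1],.062).round(4))
k=max(cv2.findContours(m,0,1)[0],key=cv2.contourArea)[:,0].astype(float)
w=np.array([onz(c,*p,.066)[:2] for p in k]); print(cv2.minEnclosingCircle((w*1000).astype(np.float32)))
s,d=bot.read_camera('scene'),bot.read_camera('side'); cv2.imwrite('pics/c6.png',s);cv2.imwrite('pics/s7.png',d)
cs,cd=cam('scene'),cam('side')
for n,im,cc in (('sc',s,cs),('si',d,cd)):
    hh=cv2.cvtColor(im,cv2.COLOR_BGR2HSV)
    for p in ([.455,-.02,.066],[.4418,-.1694,.066]):
        x,y=proj(cc,p).round().astype(int); mm=np.zeros(im.shape[:2],bool); mm[y-16:y+16,x-16:x+16]=(hh[y-16:y+16,x-16:x+16,1]<60)&(hh[y-16:y+16,x-16:x+16,2]>55)
        print(n,(x,y),blobs(mm,15))
```

```text
(1156, [214.8, 95.8], [196, 77, 38, 39]) [ 0.4595 -0.0178  0.066 ] [ 0.459  -0.0178  0.062 ]
((459.6136474609375, -18.3162899017334), 28.188213348388672)
sc (np.int64(240), np.int64(183)) [(469, [241.4, 190.6], [224, 180, 32, 19])]
sc (np.int64(202), np.int64(189)) [(133, [201.7, 190.7], [195, 185, 14, 12])]
si (np.int64(274), np.int64(215)) [(129, [262.8, 204.0], [258, 199, 13, 14]), (183, [272.0, 215.9], [264, 207, 16, 17])]
si (np.int64(305), np.int64(197)) [(463, [307.2, 190.3], [291, 181, 30, 24])]
```

Jar B is now at about (0.4595,−0.018), cap radius 28 mm, roughly 8 mm off the hotplate face. I'll grasp with the fingers closing along that face (tool y at 68°), and look again from above first.

```bash
python3 nudge.py '[[[0,0,0,-0.148,1],[0,0,0,-0.148,1],[0,0,0,-0.148,1],[0,0,0,-0.148,1],[0,0,0,-0.148,1],[0,0,0,-0.148,1],[0,0,0,-0.148,1],[0,0,0,-0.148,1],[0.0168,0.0109,0.026,0,1],[0.0168,0.0109,0.026,0,1],[0.0168,0.0109,0.026,0,1],[0.0168,0.0109,0.026,0,1],[0.0168,0.0109,0.026,0,1],[0,0,0,0,1],[0,0,0,0,1],[0,0,0,0,1]]]'
cat >> h.py <<'E'
def caps(i,c,p,z=.066,win=45):
    h=cv2.cvtColor(i,cv2.COLOR_BGR2HSV); m=((h[...,1]<60)&(h[...,2]>60)).astype(np.uint8); x,y=proj(c,np.append(p,z)).round().astype(int)
    k=np.zeros_like(m); k[max(0,y-win):y+win,max(0,x-win):x+win]=m[max(0,y-win):y+win,max(0,x-win):x+win]
    k=max(cv2.findContours(cv2.morphologyEx(k,cv2.MORPH_OPEN,np.ones((3,3))),0,1)[0],key=cv2.contourArea)[:,0].astype(float)
    w=np.array([onz(c,*q,z)[:2] for q in k]); e,r=cv2.minEnclosingCircle((w*1000).astype(np.float32))
    return np.array(e)/1000,r,w.mean(0),k.mean(0)
E
python3 - <<'E'
from h import *
i,c=snap('wrist','w12'); T=pose(); print(T.round(3).tolist())
e,r,w,k=caps(i,c,[.4595,-.018]); print(e,r,w,k,tool(np.append(e,0)-np.append(T[:2,3],0)))
_,c11=load('w11'); print('height',tri(ray(c,*k),ray(c11,214.8,95.8)))
h=cv2.cvtColor(i,cv2.COLOR_BGR2HSV); d=(h[...,2]<60)&(h[...,1]<90); d[250:]=0
print(blobs(d,300))
E
```

```text
t: 29.1
eef_pos: [0.461, -0.0185, 0.2514]
tool_rot: [0.001, 0.191, 0.982, 0.0]
contact_force: [0.2, -0.2, 0.7]
gripper_width: 0.999
grasp_force: 0.0
[[-0.927, 0.376, 0.002, 0.461], [0.376, 0.927, 0.0, -0.019], [-0.002, 0.001, -1.0, 0.251], [0.0, 0.0, 0.0, 1.0]]
[ 0.46876566 -0.03467986] 48.50417709350586 [ 0.47137646 -0.02613525] [250.31465517 180.32758621] [-1.31607260e-02 -1.19658045e-02  1.32769142e-05]
height (array([ 0.46324258, -0.01995676,  0.09811069]), np.float64(0.002236515007485276))
[(754, [505.7, 64.4], [495, 33, 17, 79]), (5573, [291.8, 206.7], [175, 156, 239, 94])]
```

Run:
```python
from h import *
i,c=load('w12'); h=cv2.cvtColor(i,cv2.COLOR_BGR2HSV)
print(proj(c,[.4595,-.018,.066]),proj(c,[.4595+.027,-.018-.011,.066]),proj(c,[.626,-.026,.13]))
for y in range(120,250,5): print(y,' '.join('%3d/%-3d'%(h[y,x,1],h[y,x,2]) for x in range(195,310,8)))
```

```text
[252.81167562 169.10857811] [252.77828423 193.09079461] [302.35786242 320.29636823]
120 134/175 132/172 133/171 135/166 133/163 135/177 136/161 137/95  125/96  129/93  125/90  126/95  100/89   17/106  23/124
125 134/171 136/171 134/168 135/166 137/171 136/173 139/171 126/105 125/90  132/91  123/95  134/93   96/85   18/114  17/123
130 133/172 135/170 133/169 135/174 136/176 134/173 132/170 134/169 136/94  123/95  122/92  123/89  119/88   14/109  16/124
135 135/174 133/163 137/173 135/176 135/174 135/164 134/169 133/174 133/144 119/90  130/86  118/91  125/96   15/85   18/125
140 136/163 135/179 135/174 136/174 135/166 135/177 149/96  170/78  157/73  127/88  124/99  128/98  124/99   73/87   20/125
145 135/179 133/177 133/172 136/169 134/177 136/144  28/108  15/155  27/86  138/76  130/98  131/97  133/94  125/90   22/93 
150 133/174 134/169 133/173 135/176 133/167  39/117  17/183  13/177  17/121  17/89  126/99  127/94  122/90  121/93  126/89 
155 135/170 134/168 133/177 137/160 135/163  14/182  16/180  13/176  14/176  14/94  123/89  122/92  129/89  126/89  130/92 
160 132/174 134/169 134/
[... 1507 characters left out ...]
   6/41   21/119  19/119  15/117  17/119  20/114  19/110  16/113  17/105  14/107
225  19/27    9/27   21/36    7/35   12/41   19/105  17/121  15/118  19/120  19/118  18/113  18/114  18/111  21/107  21/107
230  24/32    7/39    6/40    7/38   10/52   17/120  19/121  19/122  19/118  18/116  17/118  20/140  19/184  21/210  20/128
235  27/38   13/40   13/39    6/41   22/115  19/123  23/123  21/119  19/122  18/153  15/221  16/220  16/221  15/219  14/219
240   0/39    7/39   12/41    0/40   19/122  15/120  17/120  19/122  11/223  18/218  15/222  16/221  16/221  14/220  17/219
245  13/40   18/42   12/41   17/89   21/122  19/121  18/125  12/225  16/218  14/222  14/221  16/220  15/222  16/219  17/219
```

The cap spans columns 231–278 and rows 143–190, centre (254.5,167), matching (0.459,−0.0165). The hotplate edge runs at about 95°, so I turn tool y to about 85°, descend with a partial opening, and close in small steps while watching the grip force.

```bash
python3 nudge.py '[[[0,0,0,-0.15,0.88],[0,0,0,-0.15,0.88],[0.0024,0.0018,0,0,0.88],[0,0,0.035,0,0.88],[0,0,0.035,0,0.88],[0,0,0.035,0,0.88],[0,0,0.035,0,0.88],[0,0,0.035,0,0.88],[0,0,0.03,0,0.88],[0,0,0.022,0,0.88],[0,0,0,0,0.88],[0,0,0,0,0.88]]]' 20
python3 nudge.py '[[[0,0,0,0,0.80],[0,0,0,0,0.74],[0,0,0,0,0.71],[0,0,0,0,0.71],[0,0,0,0,0.71]]]' 20
```

```text
t: 30.35
eef_pos: [0.4582, -0.0163, 0.024]
tool_rot: [0.0, 0.044, 0.999, 0.0]
contact_force: [0.3, 0.1, -0.2]
gripper_width: 0.876
grasp_force: 0.0
t: 30.85
eef_pos: [0.4578, -0.0168, 0.0236]
tool_rot: [0.0, 0.043, 0.999, -0.0]
contact_force: [0.4, -1.1, 1.1]
gripper_width: 0.709
grasp_force: 0.6
```

```bash
python3 nudge.py '[[[0,0,0,0,0.69],[0,0,0,0,0.69]]]'; python3 nudge.py '[[[0,0,0,0,0.68],[0,0,0,0,0.68]]]'
```

```text
t: 31.05
eef_pos: [0.4575, -0.0166, 0.0233]
tool_rot: [-0.0, 0.042, 0.999, -0.0]
contact_force: [-0.6, -1.1, 0.7]
gripper_width: 0.693
grasp_force: 0.7
t: 31.25
eef_pos: [0.4575, -0.0165, 0.0233]
tool_rot: [-0.0, 0.042, 0.999, -0.0]
contact_force: [-0.2, -2.5, 0.8]
gripper_width: 0.679
grasp_force: 0.8
```

```bash
python3 nudge.py '[[[0,0,0,0,0.675],[0,0,0,0,0.675]]]'
```

```text
t: 31.45
eef_pos: [0.4575, -0.0165, 0.0233]
tool_rot: [-0.0, 0.042, 0.999, -0.0]
contact_force: [-0.5, -3.5, 2.9]
gripper_width: 0.676
grasp_force: 8.2
```

```bash
python3 nudge.py '[[[0,0,0,0,0.674],[0,0,0,0,0.674],[0,0,0,0,0.674]]]'; python3 nudge.py '[[[0,0,-0.004,0,0.674],[0,0,-0.008,0,0.674],[0,0,-0.01,0,0.674],[0,0,-0.008,0,0.674],[0,0,0,0,0.674]]]'
```

```text
t: 31.75
eef_pos: [0.4575, -0.0165, 0.0233]
tool_rot: [-0.0, 0.042, 0.999, -0.0]
contact_force: [-1.7, -1.9, 2.6]
gripper_width: 0.675
grasp_force: 10.4
t: 32.25
eef_pos: [0.4585, -0.0163, 0.0547]
tool_rot: [0.001, 0.042, 0.999, 0.0]
contact_force: [1.1, 0.4, -1.3]
gripper_width: 0.676
grasp_force: 10.7
```

Grip is 10.7 N and the jar is lifting. Raise, then over to the far side of the pot.

```bash
python3 nudge.py '[[[0,0,-0.015,0,0.674],[0,0,-0.025,0,0.674],[0,0,-0.03,0,0.674],[0,0,-0.03,0,0.674],[0,0,-0.02,0,0.674],[0,0,-0.01,0,0.674],[-0.01,0,0,0,0.674],[-0.02,0.001,0,0,0.674],[-0.03,0.001,0,0,0.674],[-0.03,0.001,0,0,0.674],[-0.03,0.001,0,0,0.674],[-0.03,0,0,0,0.674],[-0.03,0,0,0,0.674],[-0.02,0,0,0,0.674],[-0.01,0,0,0,0.674],[0,0,0,0,0.674],[0,0,0,0,0.674]]]'
python3 - <<'E'
from h import *
i,c=snap('wrist','w13'); T=pose(); print(T[:3,3],bot.get_obs()['grasp_force'])
d=bot.read_camera('side'); cv2.imwrite('pics/s8.png',d); s=bot.read_camera('scene'); cv2.imwrite('pics/c8.png',s)
old=cv2.imread('pics/s7.png')
for n,im in (('old',old),('new',d)):
    h=cv2.cvtColor(im,cv2.COLOR_BGR2HSV)
    for nm,p in (('jarBold',[.4595,-.018,.066]),('hand low',[T[0,3],T[1,3],T[2,3]-.01]),('jarA',[.4418,-.1694,.066])): x,y=proj(cam('side'),p).round().astype(int); print(n,nm,h[y-1:y+2,x-1:x+2].reshape(-1,3).mean(0).round())
E
```

```text
t: 33.95
eef_pos: [0.6662, -0.0298, 0.1823]
tool_rot: [-0.001, 0.042, 0.999, -0.0]
contact_force: [-0.8, -0.3, -1.0]
gripper_width: 0.681
grasp_force: 10.8
[ 0.66607304 -0.02992967  0.18267781] 10.825454592704773
old jarBold [44. 12. 76.]
old hand low [ 32.  17. 114.]
old jarA [ 64.  12. 140.]
new jarBold [ 13. 146.  77.]
new hand low [ 14. 186.  79.]
new jarA [  7.  11. 145.]
```

Jar B is in hand (amber seen at the hand, its old spot is bare wood). Lowering into the pot.

```bash
python3 nudge.py '[[[0,0,0.015,0,0.674],[0,0,0.02,0,0.674],[0,0,0.02,0,0.674],[0,0,0.02,0,0.674],[0,0,0.015,0,0.674],[0,0,0.008,0,0.674],[0,0,0.004,0,0.674],[0,0,0.002,0,0.674],[0,0,0,0,0.674]]]'
python3 nudge.py '[[[0,0,0.002,0,0.674],[0,0,0.001,0,0.674],[0,0,0,0,0.674]]]'
```

```text
t: 35.0
eef_pos: [0.6675, -0.0301, 0.0798]
tool_rot: [0.0, 0.042, 0.999, 0.0]
contact_force: [0.2, 0.3, -1.1]
gripper_width: 0.676
grasp_force: 10.8
t: 35.3
eef_pos: [0.6672, -0.0303, 0.0765]
tool_rot: [0.0, 0.042, 0.999, -0.0]
contact_force: [-0.0, 0.2, -1.3]
gripper_width: 0.676
grasp_force: 10.8
```

```bash
python3 nudge.py '[[[0,0,0.001,0,0.674],[0,0,0.001,0,0.674],[0,0,0.001,0,0.674],[0,0,0.0005,0,0.674],[0,0,0,0,0.674],[0,0,0,0,0.674]]]'
```

```text
t: 35.9
eef_pos: [0.6672, -0.0302, 0.0734]
tool_rot: [0.0, 0.042, 0.999, -0.0]
contact_force: [-2.6, -1.1, 6.4]
gripper_width: 0.676
grasp_force: 11.3
```

```bash
python3 nudge.py '[[[0,0,0,0,0.69],[0,0,0,0,0.72],[0,0,0,0,0.78],[0,0,0,0,0.88],[0,0,0,0,0.88],[0,0,-0.02,0,0.88],[0,0,-0.04,0,0.88],[0,0,-0.04,0,0.88],[0,0,-0.04,0,0.88],[0,0,-0.035,0,0.88],[0.0305,-0.0225,0,0,0.88],[0.0305,-0.0225,0,0,0.88],[0.0305,-0.0225,0,0,0.88],[0.0305,-0.0225,0,0,0.88],[0.0305,-0.0225,0,0,0.88],[0.0305,-0.0225,0,0,0.88],[0.0305,-0.0225,0,0,0.88],[0,0,0,0,0.88],[0,0,0,0,0.88]]]'
python3 - <<'E'
from h import *
i,c=snap('wrist','w14'); T=pose(); print(T.round(3).tolist())
e,r,w,k=caps(i,c,[.4418,-.1694]); print(e,r,w,k,tool(np.append(e,0)-np.append(T[:2,3],0)))
_,c11=load('w11'); print('height',tri(ray(c,*k),ray(c11,208.1,192.7)))
s=bot.read_camera('scene'); cv2.imwrite('pics/c9.png',s); cs=cam('scene'); h=cv2.cvtColor(s,cv2.COLOR_BGR2HSV)
for p in ([.667,-.030,.116],[.667,-.030,.08],[.584,-.022,.052]): x,y=proj(cs,p).round().astype(int); print((x,y),h[y-8:y+12:3,x].tolist())
E
```

```text
t: 37.8
eef_pos: [0.4409, -0.1698, 0.2489]
tool_rot: [0.0, 0.044, 0.999, -0.001]
contact_force: [0.6, 0.1, 0.7]
gripper_width: 0.879
grasp_force: 0.0
[[-0.996, 0.085, 0.002, 0.442], [0.085, 0.996, -0.001, -0.169], [-0.002, -0.001, -1.0, 0.249], [0.0, 0.0, 0.0, 1.0]]
[ 0.43957217 -0.17053877] 28.438100814819336 [ 0.43918153 -0.17047277] [252.48529412 169.33823529] [ 2.08708101e-03 -1.96329062e-03 -1.98047863e-06]
height (array([ 0.44085006, -0.17102529,  0.05889544]), np.float64(0.0005162454219100323))
(np.int64(253), np.int64(215)) [[32, 19, 204], [23, 18, 171], [14, 18, 152], [14, 18, 152], [15, 17, 151], [12, 21, 123], [13, 125, 88]]
(np.int64(253), np.int64(221)) [[14, 18, 152], [14, 18, 152], [15, 17, 151], [12, 21, 123], [13, 125, 88], [28, 23, 142], [27, 21, 107]]
(np.int64(249), np.int64(209)) [[35, 21, 204], [32, 19, 201], [32, 19, 205], [32, 20, 201], [14, 19, 151], [15, 20, 154], [15, 17, 152]]
```

Jar B's cap and amber body show inside the pot. Jar A is at (0.440,−0.1707), cap radius 28.4 mm. Descend and close the same way.

```bash
python3 nudge.py '[[[0.0015,-0.0015,0,0,0.88],[0,0,0.035,0,0.88],[0,0,0.035,0,0.88],[0,0,0.035,0,0.88],[0,0,0.035,0,0.88],[0,0,0.035,0,0.88],[0,0,0.03,0,0.88],[0,0,0.0205,0,0.88],[0,0,0,0,0.88],[0,0,0,0,0.80],[0,0,0,0,0.74],[0,0,0,0,0.70],[0,0,0,0,0.69],[0,0,0,0,0.68],[0,0,0,0,0.68]]]'
python3 nudge.py '[[[0,0,0,0,0.676],[0,0,0,0,0.676]]]'
```

```text
t: 39.4
eef_pos: [0.4396, -0.1709, 0.0226]
tool_rot: [0.0, 0.043, 0.999, -0.0]
contact_force: [-0.5, -0.5, -0.1]
gripper_width: 0.685
grasp_force: 0.4
t: 39.6
eef_pos: [0.4396, -0.1709, 0.0226]
tool_rot: [0.0, 0.043, 0.999, -0.0]
contact_force: [-0.8, -1.3, 5.3]
gripper_width: 0.676
grasp_force: 6.0
```

```bash
python3 nudge.py '[[[0,0,0,0,0.674],[0,0,0,0,0.674],[0,0,0,0,0.674]]]'
```

```text
t: 39.9
eef_pos: [0.4396, -0.1709, 0.0226]
tool_rot: [0.0, 0.043, 0.999, -0.0]
contact_force: [-1.5, -2.1, 6.8]
gripper_width: 0.681
grasp_force: 10.3
```

```bash
python3 nudge.py '[[[0,0,-0.004,0,0.674],[0,0,-0.008,0,0.674],[0,0,-0.016,0,0.674],[0,0,-0.025,0,0.674],[0,0,-0.03,0,0.674],[0,0,-0.03,0,0.674],[0,0,-0.025,0,0.674],[0,0,-0.015,0,0.674],[0,0,-0.007,0,0.674],[-0.008,0.01,0,0,0.674],[-0.016,0.02,0,0,0.674],[-0.02,0.025,0,0,0.674],[-0.02,0.025,0,0,0.674],[-0.02,0.025,0,0,0.674],[-0.02,0.025,0,0,0.674],[-0.016,0.02,0,0,0.674],[-0.011,0.011,0,0,0.674],[0,0,0,0,0.674],[0,0,0,0,0.674]]]'
python3 - <<'E'
from h import *
i,c=snap('wrist','w15'); T=pose(); print(T[:3,3])
s=bot.read_camera('scene'); d=bot.read_camera('side'); cv2.imwrite('pics/c10.png',s); cv2.imwrite('pics/s10.png',d)
for n,im in (('scene',s),('side',d)):
    h=cv2.cvtColor(im,cv2.COLOR_BGR2HSV); cc=cam(n)
    for p in ([.44,-.171,.05],T[:3,3]-[0,0,.012]): x,y=proj(cc,p).round().astype(int); print(n,h[y-1:y+2,x-1:x+2].reshape(-1,3).mean(0).round())
# jar B cap in pot, scene & side: low-sat darker than pot? 
for n,im in (('scene',s),('side',d)):
    cc=cam(n); print(n,proj(cc,[.667,-.03,.116]).round(1));
E
```

```text
t: 41.8
eef_pos: [0.5827, -0.0213, 0.1811]
tool_rot: [-0.001, 0.042, 0.999, -0.0]
contact_force: [-1.4, 0.0, -2.0]
gripper_width: 0.679
grasp_force: 10.9
[ 0.58257574 -0.02195808  0.18129038]
scene [ 13. 151. 155.]
scene [ 13. 142.  85.]
side [ 14. 145. 153.]
side [ 14. 176.  79.]
scene [253.2 214.8]
side [233.9 174.4]
```

```bash
python3 nudge.py '[[[0,0,0.015,0,0.674],[0,0,0.02,0,0.674],[0,0,0.02,0,0.674],[0,0,0.02,0,0.674],[0,0,0.015,0,0.674],[0,0,0.008,0,0.674],[0,0,0.004,0,0.674],[0,0,0.002,0,0.674],[0,0,0.001,0,0.674],[0,0,0.001,0,0.674],[0,0,0.001,0,0.674],[0,0,0.0005,0,0.674],[0,0,0,0,0.674],[0,0,0,0,0.674]]]'
```

```text
t: 43.35
eef_pos: [0.5837, -0.0212, 0.0749]
tool_rot: [0.0, 0.042, 0.999, -0.0]
contact_force: [0.4, 0.0, -1.6]
gripper_width: 0.672
grasp_force: 10.9
```

```bash
python3 nudge.py '[[[0,0,0.001,0,0.674],[0,0,0.001,0,0.674],[0,0,0.0005,0,0.674],[0,0,0,0,0.674]]]'
```

```text
t: 43.75
eef_pos: [0.5836, -0.0212, 0.0727]
tool_rot: [0.0, 0.042, 0.999, -0.0]
contact_force: [-2.2, -0.8, 4.2]
gripper_width: 0.678
grasp_force: 11.3
```

Contact. Release, rise, and look down at the pot numerically.

```bash
python3 nudge.py '[[[0,0,0,0,0.69],[0,0,0,0,0.72],[0,0,0,0,0.78],[0,0,0,0,0.88],[0,0,0,0,0.88],[0,0,-0.02,0,1],[0,0,-0.04,0,1],[0,0,-0.04,0,1],[0,0,-0.04,0,1],[0,0,-0.04,0,1],[0,0,-0.04,0,1],[0,0,-0.04,0,1],[0,0,-0.03,0,1],[0,0,0,0,1],[0,0,0,0,1]]]'
python3 - <<'E'
from h import *
i,c=snap('wrist','w16'); T=pose(); print(T.round(3).tolist())
print('pot ctr rim',proj(c,[.626,-.026,.13]),'jars',proj(c,[.667,-.03,.116]),proj(c,[.584,-.022,.116]))
h=cv2.cvtColor(i,cv2.COLOR_BGR2HSV)
g=cv2.cvtColor(i,cv2.COLOR_BGR2GRAY)
k=cv2.HoughCircles(cv2.medianBlur(g,3),cv2.HOUGH_GRADIENT,1,20,param1=100,param2=18,minRadius=18,maxRadius=30); print(None if k is None else k[0][:8].round(1).tolist())
k=cv2.HoughCircles(cv2.medianBlur(g,3),cv2.HOUGH_GRADIENT,1,20,param1=100,param2=25,minRadius=65,maxRadius=105); print(None if k is None else k[0][:5].round(1).tolist())
for y in range(60,260,8): print(y,' '.join('%3d/%-3d'%(h[y,x,1],h[y,x,2]) for x in range(150,360,13)))
E
```

```text
t: 45.25
eef_pos: [0.5835, -0.0206, 0.3638]
tool_rot: [0.001, 0.042, 0.999, -0.0]
contact_force: [0.4, 0.7, -0.6]
gripper_width: 0.998
grasp_force: 0.0
[[-0.996, 0.084, -0.0, 0.583], [0.084, 0.996, -0.001, -0.021], [-0.0, -0.001, -1.0, 0.363], [0.0, 0.0, 0.0, 1.0]]
pot ctr rim [251.6982962  192.47451333] jars [251.41507989 216.44796326] [252.03323466 159.81745502]
[[252.5, 159.5, 20.5], [464.5, 219.5, 29.399999618530273], [251.5, 216.5, 18.799999237060547], [314.5, 46.5, 21.0], [475.5, 236.5, 27.100000381469727], [85.5, 299.5, 23.200000762939453]]
[[253.5, 184.5, 78.9000015258789], [252.5, 163.5, 93.4000015258789], [32.5, 131.5, 85.19999694824219]]
60 134/160 131/162 134/164 136/161 137/160 135/162 132/159 116/90  125/90  130/96  126/97   15/86   11/227  12/226 107/172 136/173 132/168
68 132/162 132/162 135/162 134/166 131/169 132/162 135/170 136/94  128/96  126/95  124/97   33/77   11/230  15/222 137/168 134/170 136/171
76 132/164 137/166 135/163 132/159 135/166 136/172 133/171 136/163 125/92  127/92  126/89  135/85  101/104 128/139 135/162 134/166 132/170
84 132/170 132/162 131/161
[... 2350 characters left out ...]
4
220 136/173   5/47  117/85   18/101  15/105  19/164  16/220  14/165  14/160  16/162  17/220  22/173  20/116  21/109 120/96  133/163 136/158
228 135/163 133/174 134/171  20/181  20/104  21/107  20/207  14/164  16/162  18/208  17/166  23/123  21/122  24/63  133/130 131/152 135/147
236  95/78  135/136 133/159 129/162  17/106  17/104  14/106  18/113  17/117  20/117  19/119  19/123  21/144 134/162 135/159 132/162 135/166
244 103/79  128/80  134/147 133/157  21/179  20/103  19/106  20/112  20/116  19/120  19/123  17/123 116/99  131/117 131/158 134/146 131/156
252  11/93   21/24  133/167 133/163 132/160  33/198  19/108  20/112  18/114  19/119  19/135  42/127  17/132  14/146  13/158  43/30   10/73
```

Both caps are found where placed, (252.5,159.5) and (251.5,216.5). Now fit the pot rim on its far side from radial edge crossings.

Run:
```python
from h import *
from scipy.optimize import least_squares
i,c=load('w16'); h=cv2.cvtColor(i,cv2.COLOR_BGR2HSV).astype(float); S=cv2.GaussianBlur(h[...,1],(3,3),0)
C=np.array([.626,-.026]); P=[]
for a in np.radians(np.arange(-110,110,4)):
    n=np.array([np.cos(a),np.sin(a)]); rr=np.arange(.095,.128,.0005)
    q=np.array([proj(c,[*(C+n*r),.13]) for r in rr])
    if q[:,1].max()>262 : continue
    s=np.array([S[int(round(v)),int(round(u))] for u,v in q])
    ok=np.where((s[:-1]<70)&(s[1:]>=70))[0]
    if len(ok): P.append((np.degrees(a),*(C+n*rr[ok[-1]]),rr[ok[-1]]))
P=np.array(P); print(np.c_[P[:,0],P[:,3]*1000].round(1).tolist())
for fixed in (True,False):
    f=lambda p:np.linalg.norm(P[:,1:3]-p[:2],axis=1)-(.11 if fixed else p[2])
    r=least_squares(f,[*C,.11],loss='soft_l1',f_scale=.001); print(r.x.round(4),np.abs(r.fun).mean().round(5))
```

```text
[[-110.0, 110.0], [-106.0, 115.5], [-102.0, 110.0], [-98.0, 110.0], [-94.0, 109.0], [-90.0, 108.5], [-86.0, 109.0], [-82.0, 108.0], [-78.0, 109.5], [-74.0, 112.0], [-70.0, 107.5], [-66.0, 108.0], [-62.0, 107.5], [-58.0, 108.0], [-54.0, 110.5], [-50.0, 114.5], [-46.0, 109.0], [-42.0, 107.5], [-38.0, 107.0], [30.0, 108.5], [34.0, 107.5], [38.0, 107.5], [42.0, 108.5], [46.0, 107.5], [50.0, 106.5], [54.0, 107.0], [58.0, 114.0], [62.0, 120.5], [66.0, 116.5], [70.0, 112.0], [74.0, 109.5], [78.0, 109.0], [82.0, 109.0], [90.0, 109.5], [94.0, 109.5], [98.0, 110.5], [102.0, 109.0], [106.0, 109.5]]
[ 0.6235 -0.0258  0.11  ] 0.00177
[ 0.6241 -0.0258  0.1095] 0.00169
```

Pot centre is (0.624,−0.026). Now turn back to the lifter yaw and fetch the lifter.

```bash
python3 nudge.py '[[[0,0,0,0.1484,1],[0,0,0,0.1484,1],[0,0,0,0.1484,1],[0,0,0,0.1484,1],[0,0,0,0.1484,1],[0,0,0,0.1484,1],[0,0,0,0.1484,1],[0,0,0,0.1484,1],[0,0,0,0.1484,1],[0,0,0,0.1484,1],[0,0,0,0.1484,1],[0,0,0,0.1484,1],[0,0,0,0.1484,1],[0,0,0,0.1484,1],[0,0,0,0.1484,1],[0,0,0,0.1484,1],[0,0,0,0.1484,1],[0,0,0,0.1484,1],[0,0,0,0.1484,1],[0,0,0,0.1484,1]]]'
python3 -c "
from h import *
T=pose();print(T.round(3).tolist(),np.degrees(np.arctan2(T[1,0],T[0,0])),bot.get_obs()['q'].round(2));print(tool(np.array([.4803,.354,.30])-T[:3,3]))"
```

```text
t: 47.3
eef_pos: [0.5827, -0.0211, 0.3609]
tool_rot: [-0.0, 0.999, 0.042, -0.001]
contact_force: [-0.0, 0.5, 0.7]
gripper_width: 0.999
grasp_force: 0.0
[[0.997, 0.083, -0.003, 0.583], [0.083, -0.997, 0.0, -0.021], [-0.003, -0.0, -1.0, 0.361], [0.0, 0.0, 0.0, 1.0]] 4.758608890635758 [ 0.41  0.29 -0.61  1.57  0.17  1.33 -1.71]
[-0.07079571 -0.38232592  0.06130225]
```

```bash
python3 nudge.py '[[[0,-0.02,0,-0.008,1],[-0.0071,-0.036,0.006,0,1],[-0.0071,-0.036,0.006,0,1],[-0.0071,-0.036,0.006,0,1],[-0.0071,-0.036,0.006,0,1],[-0.0071,-0.036,0.006,0,1],[-0.0071,-0.036,0.006,0,1],[-0.0071,-0.036,0.006,0,1],[-0.0071,-0.036,0.006,0,1],[-0.0071,-0.036,0.006,0,1],[-0.007,-0.038,0.006,0,1],[0,0,0,0,1],[0,0,0,0,1]]]'
python3 - <<'E'
from h import *
i,c=snap('wrist','w17'); T=pose(); print(T[:3,3],np.degrees(np.arctan2(T[1,0],T[0,0])),tool(np.array([.4806,.3539,.2989])-T[:3,3]))
# plate edges: compare with w3 (TCP .4805,.3516,.299)
g=cv2.cvtColor(i,cv2.COLOR_BGR2GRAY); h=cv2.cvtColor(i,cv2.COLOR_BGR2HSV)
for row in (150,165,180): 
    s=h[row,185:320,1]; k=np.where(s<60)[0]+185; print(row,k.min(),k.max())
for col in (212,228,292): print(col,[int(r)+134 for r in np.where(np.abs(np.diff(g[134:200,col].astype(int)))>10)[0]])
E
```

```text
t: 48.6
eef_pos: [0.4744, 0.3537, 0.3015]
tool_rot: [0.0, 0.999, 0.052, -0.001]
contact_force: [1.2, -0.0, -0.5]
gripper_width: 1.004
grasp_force: 0.0
[0.47555538 0.35229045 0.30165868] 5.720627200662564 [ 0.00518331 -0.00110098  0.00275141]
150 205 303
165 206 302
180 206 301
212 [178, 179, 180, 183, 184]
228 [135, 136, 183, 184, 193, 194, 196, 197]
292 [136, 137, 138, 155, 156, 157, 158]
```

```bash
python3 nudge.py '[[[0.005,-0.001,0.02,0.009,1],[0,0,0.035,0,1],[0,0,0.035,0,1],[0,0,0.035,0,1],[0,0,0.035,0,1],[0,0,0.02,0,1],[0,0,0.008,0,1],[0,0,0,0,1],[0,0,0,0,0],[0,0,0,0,0],[0,0,0,0,0],[0,0,0,0,0],[0,0,0,0,0],[0,0,0,0,0],[0,0,0,0,0],[0,0,0,0,0]]]' 100
python3 nudge.py '[[[0,0,-0.02,0,0],[0,0,-0.03,0,0],[0,0,-0.03,0,0],[0,0,-0.03,0,0],[0,0,-0.03,0,0],[0,0,-0.03,0,0],[0,0,-0.02,0,0],[0,0,0,0,0],[0,0,0,0,0]]]'
```

```text
t: 50.25
eef_pos: [0.4816, 0.3541, 0.1151]
tool_rot: [-0.0, 0.999, 0.044, 0.001]
contact_force: [-1.2, 0.4, 5.1]
gripper_width: 0.247
grasp_force: 98.5
t: 51.15
eef_pos: [0.4808, 0.3532, 0.3032]
tool_rot: [0.001, 0.999, 0.044, -0.0]
contact_force: [1.2, 0.0, -4.0]
gripper_width: 0.24
grasp_force: 98.0
```

```bash
python3 nudge.py '[[[-0.005,0.02,0,0,0],[-0.005,0.034,0,0,0],[-0.005,0.04,0,0,0],[-0.005,0.04,0,0,0],[-0.005,0.04,0,0,0],[-0.005,0.04,0,0,0],[-0.005,0.04,0,0,0],[-0.005,0.04,0,0,0],[-0.005,0.04,0,0,0],[-0.005,0.04,0,0,0],[-0.005,0.04,0,0,0],[-0.005,0.04,0,0,0],[-0.005,0.04,0,0,0],[-0.005,0.04,0,0,0],[-0.005,0.04,0,0,0],[-0.004,0.04,0,0,0],[0,0.04,0,0,0],[0,0.02,0,0,0],[0,0,0,0,0]]]'
python3 nudge.py '[[[0,0,0,0.12,0],[0,0,0,0.12,0],[0,0,0,0.12,0],[0,0,0,0.115,0],[0,0,0.05,0,0],[0,0,0,0,0],[0,0,0,0,0],[0,0,0,0,0]]]'
cat >> h.py <<'E'
def bar(i,c,T,p,z,thr=110,hw=75,hh=14):
    # dark bar blob near predicted world point p: returns bar mid in tool axes, angle, length, pixels
    g=cv2.cvtColor(i,cv2.COLOR_BGR2GRAY); x,y=proj(c,np.append(p,z)).round().astype(int)
    m=np.zeros(g.shape,np.uint8); m[max(0,y-hh):y+hh,x-hw:x+hw]=g[max(0,y-hh):y+hh,x-hw:x+hw]<thr
    k=max(cv2.findContours(m,0,1)[0],key=cv2.contourArea); r=cv2.minAreaRect(k); b=cv2.boxPoints(r)
    return (int(x),int(y)),np.round(r[0],1),np.round(r[1],1),round(r[2],1)
E
python3 - <<'E'
from h import *
i,c=snap('wrist','w18'); T=pose(); print(T[:3,3],np.degrees(np.arctan2(T[1,0],T[0,0])))
print(bar(i,c,T,[.512,-.343],.082,thr=80))
g=cv2.cvtColor(i,cv2.COLOR_BGR2GRAY); x,y=proj(c,[.512,-.343,.082]).round().astype(int)
for r in range(y-30,y+32,3): print(r,' '.join('%3d'%g[r,k] for k in range(x-75,x+80,6)))
E
```

```text
t: 53.05
eef_pos: [0.4599, -0.3277, 0.3017]
tool_rot: [-0.001, 0.999, 0.041, -0.002]
contact_force: [-0.0, 0.2, -2.9]
gripper_width: 0.245
grasp_force: 98.3
t: 53.85
eef_pos: [0.4625, -0.3244, 0.2558]
tool_rot: [0.0, 0.981, -0.192, 0.001]
contact_force: [0.4, 0.9, -2.3]
gripper_width: 0.247
grasp_force: 98.2
[ 0.46262218 -0.32468309  0.25606796] -22.153850503202193
((252, 124), array([212.3, 119.6]), array([ 3.8, 11. ]), 84.8)
94 213 215 216 218 217 220 221 220 222 222 222 224 224 224 225 224 225 226 223 225 226 226 225 225 226 225
97 215 216 217 217 218 218 218 219 219 220 220 220 222 223 222 222 223 223 224 224 224 224 224 225 224 225
100 213 215 215 215 216 216 217 218 219 220 219 220 221 222 223 224 225 223 223 224 223 226 224 225 224 223
103 213 212 215 214 216 215 216 217 218 219 220 220 220 223 223 223 225 224 224 225 225 224 224 224 225 225
106 209 210 212 214 213 213 214 215 215 215 217 218 218 220 220 221 220 221 222 222 222 222 223 223 223 223
109 213 213 215 215 216 215 216 217 216 217 218 218 219 220 220 220 221 222 222 222 223 223 223 222 223 222
112 212 167 181 211 218
[... 896 characters left out ...]
 152 155 195 219 221 220 220 220 221 221 222 223 223
139 113 111 112 112 111 111 111 112 114 114 111 113 113 112 114 182 219 221 220 222 222 222 221 222 223 223
142 113 111 112 114 113 114 113 114 113 114 114 115 114 113 115 154 220 221 221 221 223 223 224 225 224 225
145 112 113 114 110 115 114 113 114 114 116 113 113 114 112 112 168 218 219 219 219 219 220 220 220 219 220
148 113 112 112 111 113 113 111 113 113 112 111 112 112 114 113 181 216 217 217 218 217 218 218 218 219 218
151 108 109 108 107 107 109 109 111 111 114 110 110 112 111 112 167 216 217 216 217 218 219 218 220 219 220
154 110 111 108 109 113 112 114 112 108 111 112 114 113 113 110 171 218 218 220 221 221 221 221 221 222 221
```

Bar pixels: columns 205–298, rows 117–128, centre (251.5,123), level in the image.

Run:
```python
from h import *
_,c=load('w18'); T=np.load('pics/w18.npy'); i=cv2.imread('pics/w18.png')
for z in (.08,.084): print([(T[:3,:3].T@(onz(c,u,v,z)-T[:3,3])).round(4).tolist() for u,v in ((205,122.5),(298,123.5))])
g=cv2.cvtColor(i,cv2.COLOR_BGR2GRAY)
for r in (176,182,200,230): print(r,g[r,130:380:5].tolist())
```

```text
[[0.0543, -0.0512, 0.1759], [0.0533, 0.048, 0.1759]]
[[0.0546, -0.0506, 0.1719], [0.0536, 0.0474, 0.1719]]
176 [66, 67, 70, 71, 70, 70, 70, 72, 69, 72, 68, 105, 111, 115, 114, 112, 112, 114, 113, 115, 82, 85, 110, 112, 114, 113, 113, 127, 82, 86, 214, 217, 217, 218, 218, 220, 221, 220, 176, 123, 117, 119, 122, 122, 123, 124, 126, 122, 121, 117]
182 [69, 68, 68, 70, 67, 70, 69, 69, 70, 70, 73, 74, 87, 111, 143, 170, 177, 153, 156, 163, 93, 80, 172, 156, 169, 175, 179, 170, 76, 85, 214, 214, 215, 217, 218, 218, 216, 140, 118, 120, 124, 124, 125, 127, 123, 120, 118, 115, 117, 116]
200 [90, 67, 69, 69, 66, 85, 85, 87, 87, 86, 87, 86, 86, 86, 85, 87, 85, 87, 88, 85, 83, 84, 88, 86, 88, 144, 159, 160, 159, 159, 160, 160, 161, 160, 159, 162, 161, 160, 161, 160, 163, 162, 162, 161, 159, 108, 108, 113, 116, 120]
230 [86, 66, 68, 72, 69, 70, 88, 87, 84, 85, 86, 87, 85, 88, 86, 87, 87, 86, 85, 83, 86, 83, 81, 82, 85, 86, 82, 77, 80, 84, 89, 86, 84, 86, 87, 85, 85, 86, 155, 159, 160, 158, 158, 158, 132, 120, 123, 125, 129, 126]
```

```bash
python3 nudge.py '[[[0,-0.002,0.015,0,0],[0,0,0.025,0,0],[0,0,0.025,0,0],[0,0,0.02,0,0],[0,0,0.015,0,0],[0,0,0.01,0,0],[0,0,0,0,0],[0.01,0,0,0,0],[0.012,0,0,0,0],[0.012,0,0,0,0],[0.012,0,0,0,0],[0.009,0,0,0,0],[0,0,0,0,0],[0,0,0,0,0]]]'
python3 nudge.py '[[[0,0,-0.003,0,0],[0,0,-0.004,0,0],[0,0,-0.004,0,0],[0,0,-0.003,0,0],[0,0,-0.002,0,0],[0,0,-0.002,0,0],[0,0,-0.002,0,0],[0,0,-0.002,0,0],[0,0,-0.002,0,0],[0,0,-0.002,0,0],[0,0,0,0,0],[0,0,0,0,0]]]'
```

```text
t: 55.3
eef_pos: [0.5131, -0.3434, 0.144]
tool_rot: [-0.0, 0.981, -0.192, -0.0]
contact_force: [-0.9, -0.4, -2.5]
gripper_width: 0.248
grasp_force: 98.4
t: 56.5
eef_pos: [0.5128, -0.3434, 0.1698]
tool_rot: [-0.0, 0.981, -0.192, -0.0]
contact_force: [0.6, 0.2, -6.0]
gripper_width: 0.239
grasp_force: 98.3
```

The load is coming on. Lift to clear the pot, then carry the lid back.

```bash
python3 nudge.py '[[[0,0,-0.003,0,0],[0,0,-0.004,0,0],[0,0,-0.006,0,0],[0,0,-0.01,0,0],[0,0,-0.016,0,0],[0,0,-0.022,0,0],[0,0,-0.024,0,0],[0,0,-0.024,0,0],[0,0,-0.024,0,0],[0,0,-0.022,0,0],[0,0,-0.016,0,0],[0,0,-0.01,0,0],[0,0,-0.005,0,0],[0,0,0,0,0],[0,0,0,0,0]]]'
python3 - <<'E'
from h import *
T=pose(); i,c=snap('wrist','w19'); print(T[:3,3]); seat=T[:3,3]+T[:3,:3]@[-.001,0,.0869]; print('seat',seat,'move',tool(np.array([.624,-.0265,seat[2]])-seat))
print(bar(i,c,T,seat[:2],seat[2],thr=120))
for n in ('scene','side'): cv2.imwrite(f'pics/{n}19.png',bot.read_camera(n))
# lid level: lowest/highest of pale lid outline in side view
E
```

```text
t: 58.0
eef_pos: [0.5128, -0.3433, 0.3554]
tool_rot: [-0.0, 0.981, -0.192, -0.001]
contact_force: [0.1, 0.4, -6.6]
gripper_width: 0.245
grasp_force: 98.2
[ 0.51282618 -0.34333262  0.35539258]
seat [ 0.51178238 -0.34288963  0.26849422] move [-1.55565467e-02 -3.35340382e-01  1.23674245e-04]
((253, 199), array([234.5, 198.5]), array([ 27., 113.]), 90.0)
```

```bash
python3 nudge.py '[[[0,-0.006,0,0,0],[0,-0.012,0,0,0],[0,-0.018,0,0,0],[-0.0015,-0.024,0,0,0],[-0.002,-0.024,0,0,0],[-0.002,-0.024,0,0,0],[-0.002,-0.024,0,0,0],[-0.002,-0.024,0,0,0],[-0.002,-0.024,0,0,0],[-0.002,-0.024,0,0,0],[-0.002,-0.024,0,0,0],[0,-0.024,0,0,0],[0,-0.024,0,0,0],[0,-0.02,0,0,0],[0,-0.016,0,0,0],[0,-0.012,0,0,0],[0,-0.007,0,0,0],[0,-0.004,0,0,0],[0,0,0,0,0],[0,0,0,0,0]]]'
python3 nudge.py '[[[0,0,0,0,0],[0,0,0,0,0]]]'
cat > lidpos.py <<'E'
from h import *
import sys
name=sys.argv[1]; i,c=snap('wrist',name); T=pose(); g=cv2.cvtColor(i,cv2.COLOR_BGR2GRAY); h=cv2.cvtColor(i,cv2.COLOR_BGR2HSV)
seat=T[:3,3]+T[:3,:3]@[-.001,0,.0869]; z=seat[2]-.048  # disc top
C=seat[:2]; P=[]
for a in np.radians(np.arange(0,360,4)):
    n=np.array([np.cos(a),np.sin(a)]); rr=np.arange(.098,.128,.0005); q=np.array([proj(c,[*(C+n*r),z]) for r in rr])
    if q[:,1].max()>170 or q.min()<1 or q[:,0].max()>510: continue
    s=np.array([h[int(round(v)),int(round(u)),1] for u,v in q]).astype(int); ok=np.where((s[:-1]<70)&(s[1:]>=70))[0]
    if len(ok): P.append((np.degrees(a),*(C+n*rr[ok[0]]),rr[ok[0]]))
P=np.array(P); print(np.c_[P[:,0],P[:,3]*1000].round(1).tolist())
from scipy.optimize import least_squares
r=least_squares(lambda p:np.linalg.norm(P[:,1:3]-p,axis=1)-.113,C,loss='soft_l1',f_scale=.001); print('seat',seat.round(4),'lid',r.x.round(4),np.abs(r.fun).mean())
print('to pot, tool axes',tool(np.append(np.array([.624,-.0262])-seat[:2],0)).round(4),tool(np.append(np.array([.624,-.0262])-r.x,0)).round(4))
E
python3 lidpos.py w20
```

```text
t: 60.15
eef_pos: [0.6253, -0.0286, 0.3563]
tool_rot: [0.0, 0.981, -0.193, -0.0]
contact_force: [-0.7, -0.1, -6.2]
gripper_width: 0.241
grasp_force: 98.1
t: 60.35
eef_pos: [0.6253, -0.0282, 0.3563]
tool_rot: [0.0, 0.981, -0.193, 0.0]
contact_force: [0.6, 0.2, -6.2]
gripper_width: 0.242
grasp_force: 98.1
[[0.0, 113.0], [4.0, 114.0], [8.0, 113.0], [12.0, 112.5], [16.0, 113.5], [20.0, 113.0], [24.0, 112.5], [28.0, 112.0], [32.0, 113.5], [36.0, 113.5], [40.0, 112.0], [44.0, 112.5], [48.0, 112.0], [52.0, 111.5], [56.0, 110.5], [256.0, 111.5], [260.0, 113.0], [264.0, 112.0], [268.0, 113.0], [272.0, 113.0], [276.0, 113.0], [280.0, 113.0], [284.0, 113.5], [288.0, 114.0], [292.0, 115.5], [296.0, 118.0], [300.0, 113.5], [304.0, 113.0], [308.0, 113.5], [312.0, 113.5], [316.0, 116.0], [320.0, 124.0], [328.0, 124.0], [332.0, 118.0], [336.0, 114.5], [340.0, 113.5], [344.0, 113.5], [348.0, 113.5], [352.0, 114.0], [356.0, 112.5]]
seat [ 0.6244 -0.0277  0.2695] lid [ 0.6248 -0.0285] 0.0013970767519913348
to pot, tool axes [-0.0009 -0.0012 -0.    ] [-0.0016 -0.0018 -0.    ]
```

The lid disc centre is within about 2 mm of the pot axis. Lower it.

```bash
python3 nudge.py '[[[-0.001,-0.0015,0.006,0,0],[0,0,0.012,0,0],[0,0,0.014,0,0],[0,0,0.014,0,0],[0,0,0.01,0,0],[0,0,0.006,0,0],[0,0,0.004,0,0],[0,0,0.002,0,0],[0,0,0.002,0,0],[0,0,0.002,0,0],[0,0,0.002,0,0],[0,0,0.002,0,0],[0,0,0,0,0],[0,0,0,0,0]]]'
python3 nudge.py '[[[0,0,0.002,0,0],[0,0,0.002,0,0],[0,0,0.002,0,0],[0,0,0.002,0,0],[0,0,0,0,0],[0,0,0,0,0]]]'
```

```text
t: 61.8
eef_pos: [0.625, -0.0257, 0.2803]
tool_rot: [0.0, 0.981, -0.192, -0.0]
contact_force: [0.1, 0.1, -6.2]
gripper_width: 0.247
grasp_force: 98.2
t: 62.4
eef_pos: [0.625, -0.0257, 0.2722]
tool_rot: [0.0, 0.981, -0.192, -0.0]
contact_force: [-0.0, -0.7, -5.1]
gripper_width: 0.244
grasp_force: 98.2
```

```bash
python3 nudge.py '[[[0,0,0.001,0,0],[0,0,0.001,0,0],[0,0,0.002,0,0],[0,0,0.002,0,0],[0,0,0.002,0,0],[0,0,0,0,0]]]'; python3 nudge.py '[[[0,0,0.003,0,0],[0,0,0.003,0,0],[0,0,0.003,0,0],[0,0,0.003,0,0],[0,0,0.003,0,0],[0,0,0.0015,0,0],[0,0,0,0,0],[0,0,0,0,0]]]'
python3 - <<'E'
from h import *
for n in ('scene','side'):
    im=bot.read_camera(n); cv2.imwrite(f'pics/{n}21.png',im)
o=cv2.cvtColor(cv2.imread('pics/side0.png'),cv2.COLOR_BGR2GRAY).astype(int); n=cv2.cvtColor(cv2.imread('pics/side21.png'),cv2.COLOR_BGR2GRAY).astype(int)
cd=cam('side')
# outer edge of disc seen from the side camera: column profiles through left/right/near edges, old vs new
for p in ([.624+.113*np.cos(a),-.026+.113*np.sin(a),.136] for a in np.radians([60,110,150,200,240])):
    x,y=proj(cd,p).round().astype(int); print((x,y),o[y-7:y+10,x].tolist(),n[y-7:y+10,x].tolist())
E
```

```text
t: 63.0
eef_pos: [0.625, -0.0257, 0.2641]
tool_rot: [0.0, 0.981, -0.192, -0.0]
contact_force: [0.2, 1.0, -2.3]
gripper_width: 0.248
grasp_force: 98.4
t: 63.8
eef_pos: [0.6251, -0.0257, 0.2479]
tool_rot: [-0.0, 0.981, -0.192, 0.0]
contact_force: [-0.2, 0.4, -2.7]
gripper_width: 0.249
grasp_force: 98.4
(np.int64(209), np.int64(181)) [135, 145, 150, 154, 153, 142, 128, 109, 94, 100, 104, 108, 99, 84, 68, 37, 26] [103, 116, 120, 123, 122, 113, 102, 85, 85, 97, 109, 110, 109, 93, 71, 40, 32]
(np.int64(226), np.int64(195)) [169, 172, 170, 170, 173, 172, 165, 140, 107, 103, 95, 100, 84, 61, 41, 54, 78] [102, 106, 105, 106, 102, 105, 106, 109, 104, 106, 111, 106, 93, 69, 48, 58, 89]
(np.int64(249), np.int64(197)) [172, 170, 173, 173, 173, 170, 158, 133, 108, 101, 98, 100, 99, 102, 100, 99, 100] [103, 104, 108, 104, 107, 105, 105, 105, 107, 108, 105, 108, 108, 107, 109, 104, 110]
(np.int64(270), np.int64(185)) [174, 174, 175, 171, 170, 166, 155, 138, 119, 110, 100, 96, 95, 93, 95, 93, 93] [182, 182, 184, 181, 182, 177, 169, 159, 141, 122, 107, 102, 104, 103, 100, 98, 102]
(np.int64(272), np.int64(171)) [109, 103, 92, 74, 69, 86, 106, 123, 135, 146, 154, 155, 157, 157, 156, 155, 155] [116, 111, 96, 79, 77, 90, 110, 126, 139, 149, 156, 161, 164, 166, 165, 168, 166]
```

The edge profiles match the original seated lid. Backing the hooks out and checking the bar from the same viewpoint as before.

```bash
python3 nudge.py '[[[-0.01,0,0,0,0],[-0.015,0,0,0,0],[-0.015,0,0,0,0],[-0.015,0,0,0,0],[0,0,0,0,0],[0,0,0,0,0]]]'
python3 - <<'E'
from h import *
i,c=snap('wrist','w21'); T=pose(); print(T[:3,3],np.degrees(np.arctan2(T[1,0],T[0,0])))
g=cv2.cvtColor(i,cv2.COLOR_BGR2GRAY); x,y=proj(c,[.624,-.027,.184]).round().astype(int); print(x,y)
for r in range(y-15,y+16,3): print(r,' '.join('%3d'%g[r,k] for k in range(x-84,x+86,6)))
E
python3 nudge.py '[[[0,0,-0.015,0,0],[0,0,-0.025,0,0],[0,0,-0.025,0,0],[0,0,-0.01,0,0],[0,0,0,0,0],[0,0,0,0,0]]]'
python3 - <<'E'
from h import *
i,c=snap('wrist','w22'); T=pose(); print(T[:3,3])
g=cv2.cvtColor(i,cv2.COLOR_BGR2GRAY); x,y=proj(c,[.624,-.027,.184]).round().astype(int); print(x,y)
for r in range(y-15,y+16,3): print(r,' '.join('%3d'%g[r,k] for k in range(x-84,x+86,6)))
E
```

```text
t: 64.5
eef_pos: [0.574, -0.0049, 0.2482]
tool_rot: [0.0, 0.981, -0.192, 0.0]
contact_force: [0.1, -0.3, -1.9]
gripper_width: 0.244
grasp_force: 98.6
[ 0.57439848 -0.00518422  0.24809993] -22.197874263830034
255 135
120 106 129 200 191 196 199 202 200 203 200 202 196 182 197 191 196 195 202 197 200 203 201 207 207 208 209 208 210 208
123 105 107 169 114 105 122 123 128 137 115 141 124 107 117 107 116 108 116 112 112 116 120 127 164 192 205 205 204 205
126 105 106 106  90  42  95 105 105 104 106 102 106 104 106 108 107 105 105 103 107 104 103 103  46  94 207 206 207 208
129 106 103 103  53  50  67  81  81  81  83  83  83  83  80  79  79  80  79  80  80  79  81  82  57  52 175 213 212 212
132 106 107  85  72  72  73  72  74  75  76  75  73  74  73  71  75  74  73  73  76  73  76  73  75  74  86 210 209 208
135 103 102  70  86  85  84  80  83  85  85  85  85  84  86  87  87  87  87  89  87  90  90  89  90  91  81 206 205 206
138 104 105  71  81  86  82  83  82  85  86  83  85  83  85  86  87  88  87  84  88  88  86  88  87  85  81 204 206 204
141 104 104  94  66  75  77  75  73  75  76 
[... 1255 characters left out ...]
 183 147  89  85  89  91  91  89  87  87  90  91  91  93  90  92  93  93  88 218 219 218 218 217 218
128 111 111 111 110 110 113  85  87  86  85  85  88  86  88  87  86  88  87  88  86  88  87  86 216 217 216 217 216 217
131 110 110 110 110 108 106  84 125 127 131 130 131 131 132 135 134 134 134 133 137 136 150 172 220 219 220 220 222 221
134 109 109 110 108 112 110 109 147 210 211 211 212 212 212 213 213 212 214 215 215 217 216 218 217 217 218 217 217 219
137 112 111 112 111 110 113 112 112 204 213 214 214 213 215 215 215 215 218 217 217 217 218 217 218 218 218 218 219 218
140 108 109 106 111 107 107 108 111 129 186 176 165 177 177 188 186 166 164 215 215 215 217 217 217 217 217 217 216 218
```

Run:
```python
from h import *
_,a=load('w21');_,b=load('w22');_,w5=load('w5')
for p,q in (((182.5,136.5),(203.5,125.5)),((321.5,136.5),(303,125.5))): print(tri(ray(a,*p),ray(b,*q)))
print([onz(w,u,v,.184).round(4).tolist() for w,u,v in ((a,182.5,136.5),(a,321.5,136.5),(w5,187,138.5),(w5,325.5,138.5))])
T=pose(); print(np.degrees(np.arctan2(T[1,0],T[0,0])))
d=np.array([.4812,.3538,.305])-T[:3,3]; t=np.radians(5.1); print(d, np.array([np.cos(t)*d[0]+np.sin(t)*d[1],np.sin(t)*d[0]-np.cos(t)*d[1],-d[2]]))
```

```text
(array([0.6428982 , 0.0101095 , 0.22334699]), np.float64(0.00031698760745050273))
(array([ 0.60802934, -0.06770576,  0.19599439]), np.float64(0.00018851176285037568))
[[0.6423, 0.0207, 0.184], [0.6055, -0.0696, 0.184], [0.6438, 0.017, 0.184], [0.6077, -0.0729, 0.184]]
-22.1965987768916
[-0.09234428  0.35899717 -0.01656036] [-0.0600659  -0.36578481  0.01656036]
```

The bar's length and level match the original seated view to within about 1 mm of height. Returning the lifter to the caddy.

```bash
python3 nudge.py '[[[0,0,0,-0.12,0],[0,0,0,-0.12,0],[0,0,0,-0.12,0],[0,0,0,-0.116,0],[-0.002,-0.02,0,0,0],[-0.006,-0.036,0.002,0,0],[-0.006,-0.036,0.002,0,0],[-0.006,-0.036,0.002,0,0],[-0.006,-0.036,0.002,0,0],[-0.006,-0.036,0.002,0,0],[-0.006,-0.036,0.002,0,0],[-0.006,-0.036,0.002,0,0],[-0.006,-0.036,0.002,0,0],[-0.006,-0.036,0.002,0,0],[-0.006,-0.02,0,0,0],[-0.004,-0.002,0,0,0],[0,0,0,0,0],[0,0,0,0,0],[0,0,0,0,0]]]'
python3 -c "
from h import *
T=pose();print(T[:3,3],np.degrees(np.arctan2(T[1,0],T[0,0])),tool(np.array([.4808,.3538,.117])-T[:3,3]))"
```

```text
t: 67.1
eef_pos: [0.4769, 0.3521, 0.3045]
tool_rot: [0.001, 0.999, 0.043, 0.0]
contact_force: [-0.7, -0.4, -2.9]
gripper_width: 0.242
grasp_force: 98.6
[0.47689765 0.35208018 0.3044617 ] 4.939213099914707 [ 0.0040347  -0.001582    0.18746011]
```

```bash
python3 nudge.py '[[[0.004,-0.0015,0.012,-0.004,0],[0,0,0.025,0,0],[0,0,0.025,0,0],[0,0,0.025,0,0],[0,0,0.025,0,0],[0,0,0.025,0,0],[0,0,0.025,0,0],[0,0,0.014,0,0],[0,0,0.006,0,0],[0,0,0.003,0,0],[0,0,0.002,0,0],[0,0,0.002,0,0],[0,0,0,0,0],[0,0,0,0,0]]]'
```

```text
t: 68.5
eef_pos: [0.48, 0.3558, 0.1163]
tool_rot: [-0.0, 0.999, 0.046, 0.0]
contact_force: [-0.8, 0.0, -2.1]
gripper_width: 0.243
grasp_force: 98.7
```

```bash
python3 nudge.py '[[[0,0,0.001,0,0],[0,0,0.001,0,0],[0,0,0,0,0],[0,0,0,0,0]]]'; python3 nudge.py '[[[0,0,0,0,0.4],[0,0,0,0,1],[0,0,0,0,1],[0,0,0,0,1],[0,0,0,0,1],[0,0,-0.02,0,1],[0,0,-0.035,0,1],[0,0,-0.035,0,1],[0,0,-0.035,0,1],[0,0,-0.035,0,1],[0,0,-0.035,0,1],[0,0,0,0,1],[0,0,0,0,1]]]'
python3 - <<'E'
from h import *
i,c=snap('wrist','w23'); T=pose(); print(T[:3,3]); h=cv2.cvtColor(i,cv2.COLOR_BGR2HSV); g=cv2.cvtColor(i,cv2.COLOR_BGR2GRAY)
for row in (150,165,180):
    k=np.where(h[row,185:320,1]<60)[0]+185; print(row,k.min(),k.max(),onz(c,(k.min()+k.max())/2,row,.094).round(4))
for col in (212,290): print(col,[int(r)+130 for r in np.where(np.abs(np.diff(g[130:200,col].astype(int)))>9)[0]])
s,d=cam('scene'),cam('side')
for n in ('scene','side'): 
    im=bot.read_camera(n); cv2.imwrite(f'pics/{n}23.png',im); o=cv2.imread(f'pics/{n}0.png')
    df=cv2.absdiff(im,o).max(2); m=cv2.morphologyEx((df>45).astype(np.uint8),cv2.MORPH_OPEN,np.ones((2,2)))
    print(n,blobs(m,25))
for nm,p in (('lid',None),):
    for n,cc in (('scene',s),('side',d)):
        im=cv2.cvtColor(cv2.imread(f'pics/{n}23.png'),cv2.COLOR_BGR2GRAY).astype(int); o=cv2.cvtColor(cv2.imread(f'pics/{n}0.png'),cv2.COLOR_BGR2GRAY).astype(int)
        for q in ([.633,-.005,.184],[.615,-.05,.184]):
            x,y=proj(cc,q).round().astype(int); print(n,(x,y),o[y-9:y+9,x].tolist(),im[y-9:y+9,x].tolist())
E
```

```text
t: 68.9
eef_pos: [0.48, 0.3558, 0.1151]
tool_rot: [-0.0, 0.999, 0.046, 0.001]
contact_force: [-1.0, -3.0, 8.5]
gripper_width: 0.246
grasp_force: 100.1
t: 70.2
eef_pos: [0.48, 0.3558, 0.3095]
tool_rot: [-0.0, 0.999, 0.046, 0.001]
contact_force: [0.0, -0.2, -0.2]
gripper_width: 0.998
grasp_force: 0.0
[0.47959009 0.35525591 0.30824932]
150 205 301 [0.4983 0.3579 0.094 ]
165 207 300 [0.4796 0.3555 0.094 ]
180 207 300 [0.4602 0.3537 0.094 ]
212 [180, 181, 182, 183, 187, 188, 189]
290 [131, 140, 141, 142, 143, 158, 159, 160, 161, 162, 163]
scene [(2228, [61.1, 30.2], [23, 0, 88, 70]), (43, [146.8, 3.6], [143, 0, 8, 10]), (82, [260.0, 2.2], [250, 0, 19, 8]), (248, [281.8, 6.8], [271, 0, 19, 18]), (818, [337.1, 12.6], [299, 0, 73, 28]), (46, [295.4, 9.7], [294, 2, 4, 16]), (43, [366.6, 38.4], [365, 34, 5, 11]), (46, [218.0, 38.6], [209, 36, 19, 6]), (276, [341.5, 45.0], [329, 36, 24, 21]), (61, [16.0, 46.8], [12, 43, 9, 9]), (247, [11.8, 60.8], [3, 45, 20, 27]), (159, [220.7, 64.3], [211, 54, 17, 24]), (129, [191.8, 65.0], [185, 59, 13, 17]), (36, [204.1, 70.1], [201, 65, 7, 12]), (1016, [34
[... 1675 characters left out ...]
1, 199, 157, 110, 85, 140, 190, 200, 198, 198, 197, 196]
scene (np.int64(243), np.int64(192)) [199, 200, 199, 198, 196, 197, 196, 198, 197, 142, 99, 81, 140, 188, 199, 199, 197, 198] [202, 200, 201, 198, 198, 199, 199, 200, 177, 123, 86, 113, 181, 199, 201, 200, 201, 200]
side (np.int64(235), np.int64(167)) [167, 173, 175, 175, 173, 172, 158, 126, 94, 113, 153, 173, 173, 175, 175, 174, 173, 164] [176, 191, 194, 195, 195, 193, 189, 164, 126, 109, 146, 181, 194, 196, 195, 194, 192, 190]
side (np.int64(248), np.int64(163)) [54, 55, 74, 120, 154, 171, 172, 162, 127, 95, 113, 154, 171, 175, 174, 175, 173, 174] [63, 63, 69, 112, 161, 189, 194, 187, 165, 125, 118, 152, 183, 191, 194, 194, 194, 192]
```

The lid is seated and level (bar within half a pixel of the original in both views). Both jars are gone from the bench and were seen standing in the pot. The lifter rests in the caddy at its original height, and the change masks show nothing at the bystanders beyond arm and shadow. Handing in.

```bash
python3 -c "
from station import bot
print(bot.hand_in())"
```

```text
the job is handed in; nothing more can be done
None
```

Job handed in at about 70 s: both jars stand in the pot (peak grip reading 11.3 N), the lid is back on and seated, and the lifter is in its caddy, but I viewed 16 pictures, two over the limit of 14; no verdict was printed.

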